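# Stand the support post up in its bay and click the hold-down shoe home

### The arm

A 7-joint arm with a two-finger parallel gripper is mounted at the origin on the work surface. World frame = base frame: x ahead of the robot, y to its left, z up, the work surface at z = 0. Lengths are in m, angles in degrees, forces in N, time in s.
With the tool pointing down it reaches from about 0.425 to 0.925 m from the base axis. Payload 6.8 kg.
Tool frame: the origin (TCP) lies midway between the tips of the shut fingers; the grasp point (between the pads) lies 19 mm behind it (arm.tcp_to_grasp is the distance from the TCP to the grasp point, in m); z points along the fingers, y is the direction in which the jaws open and shut (so a half turn about z gives the same grasp; the last joint's range is limited). The gripper opens to 88 mm and grips with 3 to 60 N. Pads are 20 mm wide; open, the fingers measure 115 mm over their backs; the gripper's body (75 mm by 178 mm) begins 61 mm behind the grasp point.
Start: joints at [62.504, 27.33, 1.283, 89.118, -0.659, 63.558, -4.761], TCP at [0.245, -0.629, 0.223] pointing down, gripper open.
Joint ranges: [-169.35, 169.35], [-19.33, 120.38], [-80.79, 83.38], [13.8, 139.57], [-78.32, 258.32], [9.67, 109.79], [-169.56, 169.56]. Speed limits (degrees/s): [136.94, 136.94, 180, 180, 180, 180, 180].

### API

Orientations are given as [roll, pitch, yaw] about the fixed x, y, z axes, in that order (R = Rz(yaw) Ry(pitch) Rx(roll)).
In Python, from workcell import arm, camera, calibration, boxes_of, silhouettes gives the robot as it stands.
- The arm moves only by the tool servo_tool, never from a script. Its argument "series" is a list of rows, each an object with "travel": the shift along the tool's x, y, z in cm, a list of three; "angular": the turn, a rotation vector about the tool's x, y, z in rad, a list of three. In form: [{"travel": [tx, ty, tz], "angular": [wx, wy, wz]}, ...]. A call has 1 to 8 rows; each row is the pose to reach, as a shift and turn from the pose measured when the call began, along the tool's axes at that moment; what a row does not reach only later rows make up. A row lasts 1/12 s, in which the tool goes at most 41.7 mm and 7.16 degrees, less where a joint would pass 70% of its speed; a pose out of reach is approached as far as the arm can. A call with a gripper value outside its range is refused whole. "claw" is the opening, from -1 (shut) to 1 (fully open), so that 0 is half open, set as the call begins (left out, the last holds). The fingers move at their own pace and stop on an object; "newtons" is the grip in N (left out, the last holds). Time passes only in rows, so rows that repeat a pose let the fingers close. It gives the time, the measured TCP pose, the force and the opening at its end, in the units of the state.
- arm.get_obs(): the state, without advancing time (a new reading comes with each control period).
- camera(name): name is "scene" or "side" or "wrist"; returns the picture (480x640x3 uint8, red, green, blue); there is no depth.
- calibration(name): a dict with "vfov" (degrees; the focal length in pixels is half the picture's height over the tangent of half this angle, whatever the lens; pixels are square), "cx", "cy" (the principal point, pixels), "extrinsics" (4x4, takes a point from world to camera coordinates); the wrist camera has in their place "T_tool_cam" (4x4, takes a point from camera to tool coordinates, whose origin is the TCP and whose axes are the flange's). Camera axes: x right, y down, z forward; pixel columns grow to the right and rows downward; lengths in m; the calibration is good to about 2 mm. A picture is of the moment at which its call begins: read the wrist's pose just before it. calibration takes no time and is no camera call.
- arm.sign_off(): hands the job in, once; it reports no verdict.
Trained networks look in the newest picture that a camera, given by its name, has taken for a name from the list of things; names that differ only in an ending like _2 or _b are one class to them, and where a whole thing is asked for, a point or a joint stands for the part that bears it (a point fixed in the world has none). Each returns a list of dicts, best first, with "conf" (0 to 1); they miss things now and then, are a little off and sometimes report something else, mostly with a low value. They report only what shows in the picture. A call takes as long as a camera call. They do not tell look-alikes from the thing itself.
- boxes_of(camera, thing): "rect" ([left, top, width, height] in pixels, round what is visible of it).
- silhouettes(camera, thing): "region" (480x640 bool, what is visible of it) and "rect" ([left, top, width, height] in pixels, round what is visible of it).
The state is a dict: "time": time; "qpos": joint angles; "joint_velocities": joint speeds; "joint_efforts": joint torques, N m; "tcp_pos": TCP position; "orientation": TCP orientation; "force": force on the tool from outside, world axes, zero at the start; "wrist_torque": the same for the moment, N m; "grip_width": finger opening in m.
Only numpy, scipy, OpenCV 4.12 (cv2) and the standard library are available. Lean on these libraries where they do the work, as an engineer would, in place of code of your own. Each camera call takes 0.05 s, during which the arm holds its last target.

### The job

The grinder's work-support post is lying on the bench. Tip it up onto its square foot by raising its head end while the foot end stays down on the bench (do not pick it up bodily), and stand it upright in the bay of the holding station, foot square to and close up against the stop bar. Then push the forked shoe along its rail until it clicks fully home over the foot on both sides of the column, leaving the post standing and the square bar, can, mug and flange where they are.

Things in the scene. Friction and masses are not known exactly. Their poses are not given: they have to be found in the camera images.
- post: Plain steel support post 170 mm long, 0.5 to 0.8 kg, heaviest at the foot: square dark foot 60 x 60 x 12 mm, round column 28 mm thick, square head 32 x 32 x 24 mm, sides parallel to the foot's. Origin: centre of the foot's underside; z: column, foot to head; x, y: along the foot's sides. Lies left or right of the station, head roughly towards the robot.
- station: Station fixed to the bench. Origin: bench level, bay centre, where the middle of the foot belongs; x along the rail from shoe to stop, z up. Bay: bare bench, marked by a flat dark 64 mm square, open at +y and -y. Stop bar: 70 mm long in y, 14 mm high, near face at x = +33 mm. Grey rail block: x = -194 to -44 mm, 50 mm wide, 14 mm high.
- shoe (a joint): Travel of the captive forked shoe, m: 0 = fully back, 0.075 = home (end stop); starts at 0 to 0.02. Slides with about 2 N; near 0.068 it rides over a sprung detent (about 7 N) that holds it home. Two tines 40 mm apart, tips flared, 16 to 24 mm above the bench (over the foot). Home, tine tips are at station x = +22 mm, the shoe's front at -40 mm.
- shoe_handle (a point): Top centre of the shoe's upright black tab: 14 mm thick along the rail, 40 mm wide across it, top 71 mm above the bench, standing 38 mm clear above the shoe (33 mm high there). Axes as the station's. Home, it is at station x = -95 mm.
- post_head (a point): Centre of the post's square head, 158 mm from the foot's underside along the column. At the start it is 17 mm above the bench (the column lies about 5 degrees head-down), two sides of the head stand upright (grip width 32 mm). Axes as the post's.
- bar: Plain square steel bar 170 x 26 x 26 mm without foot or head, lying on the side of the station opposite the post. Origin: centre of its underside, x along it. Leave alone.
- can: Aluminium can, 66 mm diameter, 100 mm high, far side of the bench; origin: centre of its underside. Leave alone.
- mug: White mug, 80 mm diameter, 90 mm high, far side of the bench; origin: centre of its underside. Leave alone.
- flange: Dark steel flange 84 mm diameter, 35 mm high, at the right; origin: centre of its underside. Leave alone.
Not all that is in view belongs to the job. Leave any pink look-alike of the station alone.

How it is judged:
By the outcome, as a careful person would: the job done as asked, in the order asked, and still so for the second after the job is handed in, with the robot touching nothing.
It also fails if it takes over 64 s, if anything falls off the work surface, if the arm or the gripper's body presses on something with over 40 N, if the wrist force passes 120 N, or if a joint passes its speed limit or range.

## Working session

There is one attempt and no reset: what is moved stays moved. The work goes in short steps, Python scripts to look and compute and a tool call to move; the robot and the scene stay as the last step left them, time stands still between calls to the robot, and variables do not carry over. Pictures are saved under pics/ and viewed, and the job is handed in when it is done.

Besides the shell and the picture viewer there is one more tool, called after "Request:" as a command line: name --argument value ..., lists and objects as JSON in quotes. servo_tool: Moves the arm, as the interface text tells. Its arguments: {"type":"object","properties":{"series":{"type":"array","items":{"type":"object","properties":{"travel":{"type":"array","items":{"type":"number"}},"angular":{"type":"array","items":{"type":"number"}}}}},"claw":{"type":"number"},"newtons":{"type":"number"}},"required":["series"]}

```bash
ls; mkdir -p pics; python3 - <<'E'
from workcell import arm, camera, calibration, boxes_of, silhouettes
import cv2
print(arm.get_obs())
for n in ("scene","side","wrist"):
    im=camera(n); cv2.imwrite(f"pics/{n}0.png",im[:,:,::-1])
    print(n,calibration(n))
E
```

```text
pics
{'time': 0.0, 'qpos': array([62.50198562, 27.37548366,  1.278066  , 89.17734102, -0.65742915,
       63.55786925, -4.76105068]), 'joint_velocities': array([-0.08802466, -0.04536429,  0.07731811,  0.11075352,  0.04571099,
       -0.16451509, -0.05160216]), 'joint_efforts': array([ 3.70920661e-04, -5.82857358e+01,  1.53422244e+00, -2.72610301e+01,
       -5.44350338e-02,  1.69041456e-02,  1.94314739e-04]), 'tcp_pos': array([ 0.24502245, -0.62831535,  0.22169189]), 'orientation': array([-1.79896949e+02,  8.10267105e-03,  2.13081725e+01]), 'force': array([-0.41152502,  0.66258985,  0.20181529]), 'wrist_torque': array([ 0.03778651,  0.03836948, -0.01459617]), 'grip_width': 0.08768133637558514}
scene {'vfov': 49.537310280017905, 'cx': 322.5053121742117, 'cy': 241.35534962522777, 'extrinsics': array([[-0.1374684 ,  0.99049567,  0.00455628,  0.15494643],
       [ 0.78655072,  0.11195694, -0.60729203, -0.40814322],
       [-0.60203024, -0.07989972, -0.79446562,  1.70407546],
       [ 0.        ,  0.        ,  0.        ,  1.        ]])}
side {'vfov': 43.90846354553325, 'cx': 313.58649783423226, 'cy': 232.5997111688955, 'extrinsics': array([[ 0.99952521, -0.0295233 ,  0.00881593, -0.57646278],
       [-0.00751798, -0.51116437, -0.85945009,  0.01389034],
       [ 0.02988019,  0.85897576, -0.51114363,  1.59887773],
       [ 0.        ,  0.        ,  0.        ,  1.        ]])}
wrist {'vfov': 66.23492132837113, 'cx': 315.076526918028, 'cy': 238.95301964656514, 'T_tool_cam': array([[ 1.55431997e-03, -9.54005562e-01, -2.99784877e-01,
         8.23107901e-02],
       [ 9.99998732e-01,  1.37927623e-03,  7.95506450e-04,
        -1.98988295e-04],
       [-3.45431421e-04, -2.99785734e-01,  9.54006496e-01,
        -1.61664834e-01],
       [ 0.00000000e+00,  0.00000000e+00,  0.00000000e+00,
         1.00000000e+00]])}
```

View pics/scene0.png

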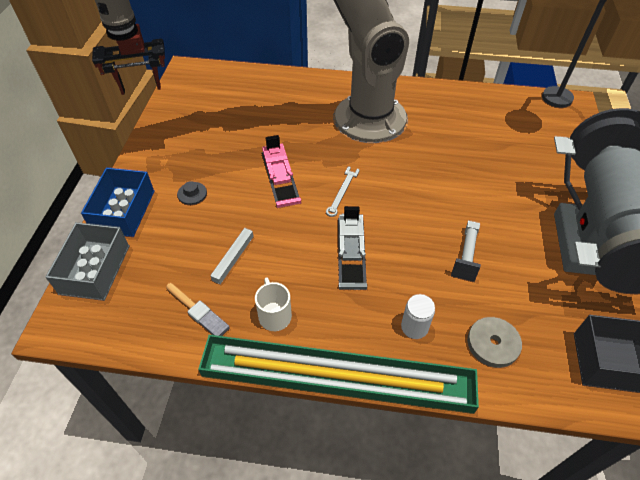

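View pics/side0.png

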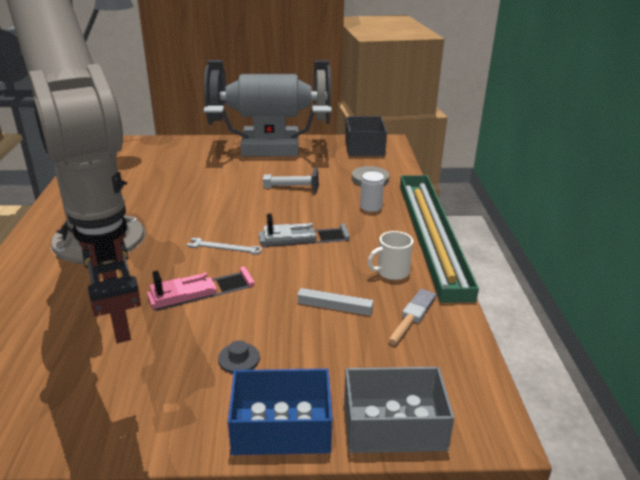

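View pics/wrist0.png

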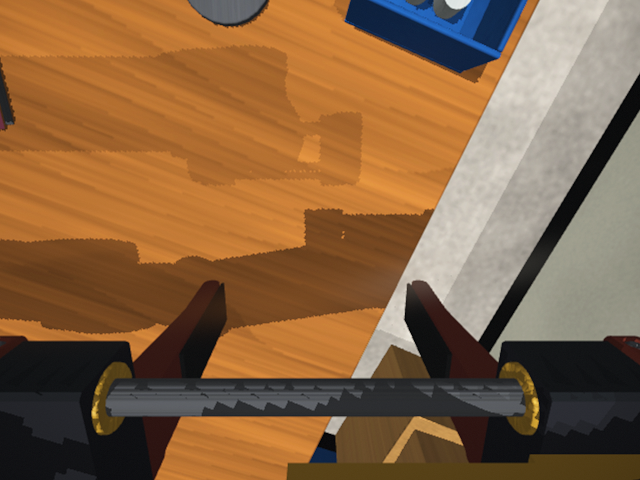

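Grey station is around (350,250) in the scene view and the post is at (468,250), left of the station (+y) with its head towards the robot. The pink look-alike is at (280,170). Next I locate them by triangulation.

```bash
cat > h.py <<'E'
from workcell import arm, camera, calibration, boxes_of, silhouettes
import cv2, numpy as np
from scipy.spatial.transform import Rotation as Ro
def pose(o=None):
    o=o or arm.get_obs(); T=np.eye(4); T[:3,:3]=Ro.from_euler('xyz',o['orientation'],degrees=True).as_matrix(); T[:3,3]=o['tcp_pos']; return T
def cam(n,o=None):
    c=calibration(n); f=240/np.tan(np.radians(c['vfov']/2))
    K=np.array([[f,0,c['cx']],[0,f,c['cy']],[0,0,1]])
    E=np.linalg.inv(pose(o)@c['T_tool_cam']) if n=='wrist' else c['extrinsics']
    return K,E
def proj(C,p):
    K,E=C; q=(E[:3,:3]@np.atleast_2d(p).T).T+E[:3,3]; q=(K@q.T).T; return q[:,:2]/q[:,2:]
def ray(C,uv):
    K,E=C; d=E[:3,:3].T@np.linalg.inv(K)@np.array([uv[0],uv[1],1.]); return -E[:3,:3].T@E[:3,3], d/np.linalg.norm(d)
def onz(C,uv,z):
    o,d=ray(C,uv); return o+d*(z-o[2])/d[2]
def tri(L):
    A=np.zeros((3,3));b=np.zeros(3)
    for C,uv in L:
        o,d=ray(C,uv);M=np.eye(3)-np.outer(d,d);A+=M;b+=M@o
    x=np.linalg.solve(A,b); return x,[np.round(proj(C,x)[0]-uv,1) for C,uv in L]
def row(p,rpy,o=None):
    """print row travel/angular from the current pose to target TCP pose"""
    T=pose(o); R=T[:3,:3]; t=R.T@(np.array(p)-T[:3,3])*100
    w=Ro.from_matrix(R.T@(rpy if np.ndim(rpy)==2 else Ro.from_euler('xyz',rpy,degrees=True).as_matrix())).as_rotvec()
    print('travel',np.round(t,2).tolist(),'angular',np.round(w,4).tolist(), 'dist mm',round(np.linalg.norm(t)*10),'deg',round(np.degrees(np.linalg.norm(w)),1)); return t,w
def snap(n,name):
    o=arm.get_obs(); im=camera(n)[:,:,::-1].copy(); cv2.imwrite(f'pics/{name}.png',im); return o,im
E
python3 - <<'E'
from h import *
for n in ('scene','side'):
    for t in ('post','station','shoe','shoe_handle','post_head','bar','can','mug','flange'):
        r=boxes_of(n,t); print(n,t,[(np.round(q['rect']).tolist(),round(q['conf'],2)) for q in r[:3]])
S=cam('scene')
for nm,uv,z in [('head',(473,226),.03),('foot',(466,270),.03),('tab',(352,208),.071),('stop',(352,285),.014)]: print(nm,onz(S,uv,z))
D=cam('side')
for nm,uv,z in [('head',(268,181),.03),('foot',(315,180),.03),('tab',(270,217),.071),('stop',(346,233),.014)]: print(nm,onz(D,uv,z))
for sc in ('scene','side'):
    im=cv2.imread(f'pics/{sc}0.png'); 
    a=im[190:300,320:500] if sc=='scene' else im[150:260,240:370]
    cv2.imwrite(f'pics/{sc}0z.png',cv2.resize(a,None,fx=4.3,fy=4.3,interpolation=cv2.INTER_CUBIC))
print(arm.get_obs()['time'])
E
```

```text
scene post [([451.0, 219.0, 31.0, 63.0], 0.85), ([336.0, 207.0, 29.0, 83.0], 0.37)]
scene station [([335.0, 204.0, 32.0, 85.0], 0.96), ([263.0, 134.0, 36.0, 74.0], 0.83)]
scene shoe [([342.0, 209.0, 23.0, 47.0], 0.95), ([263.0, 135.0, 30.0, 47.0], 0.88)]
scene shoe_handle [([338.0, 205.0, 28.0, 52.0], 0.95), ([263.0, 135.0, 27.0, 39.0], 0.75)]
scene post_head [([456.0, 221.0, 26.0, 61.0], 0.71)]
scene bar [([212.0, 229.0, 43.0, 54.0], 0.71)]
scene can [([401.0, 296.0, 35.0, 43.0], 0.82), ([334.0, 207.0, 30.0, 84.0], 0.44), ([450.0, 218.0, 32.0, 65.0], 0.2)]
scene mug [([254.0, 277.0, 38.0, 58.0], 0.72)]
scene flange [([175.0, 180.0, 32.0, 25.0], 0.8)]
side post []
side station [([258.0, 213.0, 93.0, 36.0], 0.76), ([146.0, 268.0, 105.0, 43.0], 0.66)]
side shoe [([150.0, 272.0, 65.0, 31.0], 0.82), ([264.0, 217.0, 49.0, 21.0], 0.57)]
side shoe_handle [([262.0, 212.0, 58.0, 30.0], 0.78), ([150.0, 269.0, 64.0, 33.0], 0.66)]
side post_head [([367.0, 231.0, 45.0, 49.0], 0.43)]
side bar [([299.0, 289.0, 75.0, 28.0], 0.71)]
side can [([362.0, 172.0, 25.0, 39.0], 0.57)]
side mug [([367.0, 229.0, 47.0, 48.0], 0.78)]
side flange [([219.0, 337.0, 40.0, 36.0], 0.85)]
head [0.44581642 0.31046129 0.03      ]
foot [0.59215738 0.28789083 0.03      ]
tab [ 0.46406361 -0.0139583   0.071     ]
stop [0.66604854 0.00985898 0.014     ]
head [0.44392693 0.28200503 0.03      ]
foot [0.58935272 0.28747139 0.03      ]
tab [ 0.46128971 -0.01902425  0.071     ]
stop [ 0.66376045 -0.00823768  0.014     ]
1.05
```

View pics/scene0z.png

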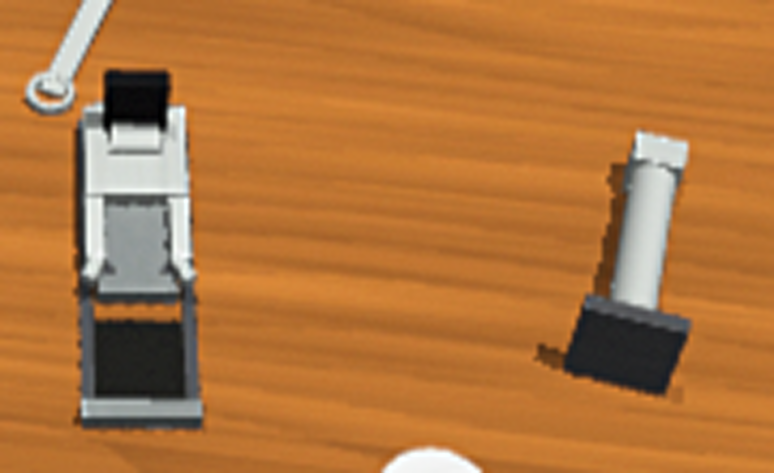

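```bash
python3 - <<'E'
from h import *
row((.5,-.3,.30),(180,0,80)); row((.5,.12,.30),(180,0,170))
E
```

```text
travel [35.68, -21.39, -7.73] angular [-0.0001, -0.0, -1.0245] dist mm 423 deg 58.7
travel [50.94, -60.52, -7.73] angular [-0.0, -0.0001, -2.5953] dist mm 795 deg 148.7
```

Request:
servo_tool --series '[{"travel": [36,-21,-8],"angular": [0,0,-1.02]},{"travel": [36,-21,-8],"angular": [0,0,-1.02]},{"travel": [36,-21,-8],"angular": [0,0,-1.02]},{"travel": [36,-21,-8],"angular": [0,0,-1.02]},{"travel": [36,-21,-8],"angular": [0,0,-1.02]},{"travel": [36,-21,-8],"angular": [0,0,-1.02]},{"travel": [36,-21,-8],"angular": [0,0,-1.02]},{"travel": [36,-21,-8],"angular": [0,0,-1.02]}]'

```text
time: 1.72
tcp_pos: [0.4496, -0.3708, 0.2863]
orientation: [180.0, 0.0, 78.9]
force: [1.0, -0.7, 1.1]
grip_width: 0.0877
```

```bash
python3 - <<'E'
from h import *
o=arm.get_obs();print(o['qpos'],o['tcp_pos'],o['orientation'])
row((.5,.12,.30),(180,0,170))
E
```

```text
[ 46.78506201  16.55597292 -16.68940087  96.83104096   5.10831765
  67.31890817  17.71879873] [ 0.44964405 -0.37081269  0.28625337] [1.79971677e+02 2.96556606e-02 7.89386973e+01]
travel [49.13, -4.47, -1.4] angular [-0.0, 0.0008, -1.5893] dist mm 494 deg 91.1
```

Request:
servo_tool --series '[{"travel": [49,-4.5,-1.4],"angular": [0,0,-1.59]},{"travel": [49,-4.5,-1.4],"angular": [0,0,-1.59]},{"travel": [49,-4.5,-1.4],"angular": [0,0,-1.59]},{"travel": [49,-4.5,-1.4],"angular": [0,0,-1.59]},{"travel": [49,-4.5,-1.4],"angular": [0,0,-1.59]},{"travel": [49,-4.5,-1.4],"angular": [0,0,-1.59]},{"travel": [49,-4.5,-1.4],"angular": [0,0,-1.59]},{"travel": [49,-4.5,-1.4],"angular": [0,0,-1.59]}]'

```text
time: 2.38
tcp_pos: [0.4827, -0.0392, 0.2957]
orientation: [-180.0, 0.1, 136.2]
force: [1.0, -0.2, 0.1]
grip_width: 0.0878
```

```bash
python3 - <<'E'
from h import *
row((.5,.12,.30),(180,0,170))
E
```

```text
travel [9.77, 12.69, -0.45] angular [-0.0006, 0.0014, -0.5896] dist mm 160 deg 33.8
```

Request:
servo_tool --series '[{"travel": [9.8,12.7,-0.4],"angular": [0,0,-0.59]},{"travel": [9.8,12.7,-0.4],"angular": [0,0,-0.59]},{"travel": [9.8,12.7,-0.4],"angular": [0,0,-0.59]},{"travel": [9.8,12.7,-0.4],"angular": [0,0,-0.59]},{"travel": [9.8,12.7,-0.4],"angular": [0,0,-0.59]},{"travel": [9.8,12.7,-0.4],"angular": [0,0,-0.59]},{"travel": [9.8,12.7,-0.4],"angular": [0,0,-0.59]}]'

```text
time: 2.97
tcp_pos: [0.4999, 0.1197, 0.2994]
orientation: [-179.9, 0.1, 169.8]
force: [0.2, -0.0, -0.6]
grip_width: 0.0879
```

```bash
python3 - <<'E'
from h import *
o,im=snap('wrist','w1'); np.save('w1.npy',o,allow_pickle=True)
print(o['tcp_pos'],o['orientation'],o['qpos'],o['joint_velocities'].round(2))
E
```

```text
[0.49986469 0.11970366 0.29937318] [-1.79911509e+02  5.51291243e-02  1.69845840e+02] [ 19.7529598   13.07330991 -46.55455523 102.93221076  10.29106594
  68.32373798  49.95775263] [ 1.2  -0.46  1.45  0.5  -0.21 -0.11 -0.93]
```

View pics/w1.png

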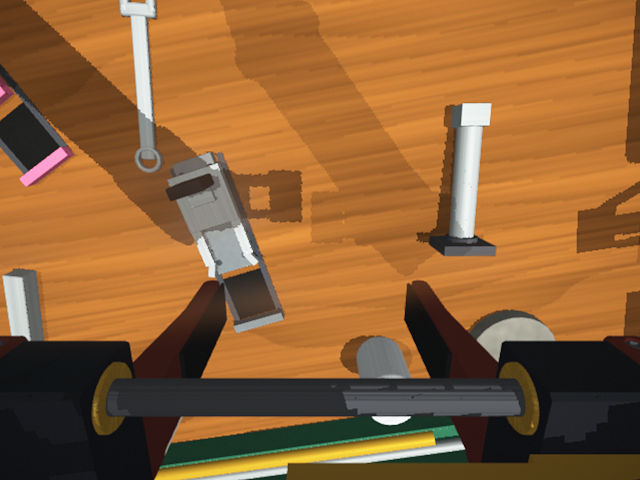

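The view shows the station from (200,160) to (260,325) and the post from head (470,113) to foot (465,245). I'll zoom in to pick corners.

```bash
python3 - <<'E'
import cv2
im=cv2.imread('pics/w1.png')
a=cv2.resize(im[145:340,155:300],None,fx=3,fy=3,interpolation=cv2.INTER_CUBIC)
b=cv2.resize(im[95:265,420:505],None,fx=3.4,fy=3.4,interpolation=cv2.INTER_CUBIC)
cv2.imwrite('pics/w1a.png',a);cv2.imwrite('pics/w1b.png',b);print(a.shape,b.shape)
E
```

```text
(585, 435, 3) (578, 289, 3)
```

View pics/w1a.png

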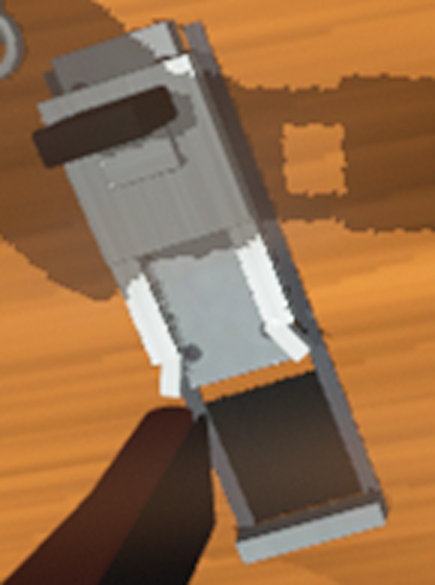

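View pics/w1b.png

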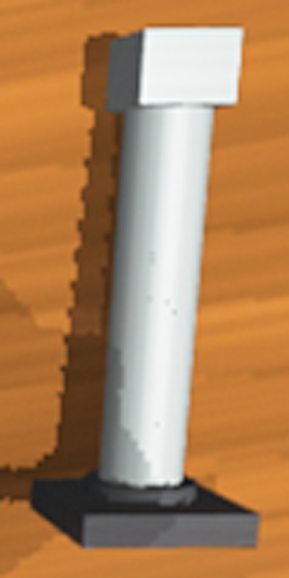

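```bash
cat > fit.py <<'E'
from h import *
from scipy.optimize import least_squares
def Tz(x,y,a): 
    c,s=np.cos(a),np.sin(a); T=np.eye(4);T[:2,:2]=[[c,-s],[s,c]];T[:2,3]=x,y;return T
def ap(T,P): P=np.atleast_2d(P); return P@T[:3,:3].T+T[:3,3]
# lying post: ground yaw a = direction of head seen from foot; post z-> along, x up, head down 5 deg
th=np.arcsin(14/146.)   # contact foot edge z=12 / head end z=170: 30-16 over 158
th=np.arcsin(14/158.)
def postT(x,y,a,flat=False):
    # (x,y) = ground point under head centre
    t=0 if flat else th
    R=np.column_stack([[np.sin(t),0,np.cos(t)],[0,-1,0],[np.cos(t),0,-np.sin(t)]]) # px, py, pz in heading frame
    T=np.eye(4);T[:3,:3]=Tz(0,0,a)[:3,:3]@R
    # foot lower edge at z=.012,x=-.03 touches ground
    z0=0
    lows=[(R@np.array(p))[2] for p in ([-.03,0,.012],[-.016,0,.17])]
    oz=-min(lows); h=T[:3,:3]@np.array([0,0,.158]); T[:3,3]=[x-h[0],y-h[1],oz]; return T
E
python3 - <<'E'
from fit import *
o=np.load('w1.npy',allow_pickle=True).item(); W=cam('wrist',o)
Za=lambda u,v:(155+u/3,145+v/3); Zb=lambda u,v:(420+u/3.4,95+v/3.4)
# station
SP=[((-.032,-.032,0),None)]
im=[Za(238,540),Za(383,503),Za(205,402),Za(318,372)]
# image left = +? determine: wrist yaw170 -> image right = tool y = world +y-ish
M=[(.033,-.035,.014),(.033,.035,.014),(-.032,-.032,0),(-.032,.032,0)]
f=lambda p:(proj(W,ap(Tz(*p),M))-im).ravel()
r=least_squares(f,[.61,0,0]);print('station',r.x[:2],np.degrees(r.x[2]),r.fun.round(1))
for s in range(1):pass
imp=[Zb(143,28),Zb(243,30),Zb(238,104),Zb(141,104),Zb(85,515),Zb(258,515),Zb(255,547),Zb(82,547)]
# px up; py: lateral = R col2 = -lateral of heading
def MP(s): return [(.016,s*.016,.17),(.016,-s*.016,.17),(.016,-s*.016,.146),(.016,s*.016,.146),(.03,s*.03,.012),(.03,-s*.03,.012),(.03,-s*.03,0),(.03,s*.03,0)]
for s in (1,-1):
    g=lambda p:(proj(W,ap(postT(*p),MP(s)))-imp).ravel()
    q=least_squares(g,[.45,.3,np.pi]);print('post',s,q.x[:2],np.degrees(q.x[2]),q.cost,q.fun.round(1)); 
    T=postT(*q.x); print(ap(T,[(0,0,.158),(0,0,0)]).round(4))
E
```

```text
station [0.62427372 0.00725622] 7.896719604048275 [-0.2  1.3 -0.7 -0.3 -2.7  1.3  3.6 -2.1]
post 1 [0.44277166 0.31168976] 168.9459126064728 6975.280310646376 [ 31.7   0.8 -26.9  -0.3 -27.7   0.8  29.6   1.3  49.8   0.9 -53.1   0.1
 -53.2   0.7  49.4   1.6]
[[0.4428 0.3117 0.017 ]
 [0.5972 0.2815 0.031 ]]
post -1 [0.44165211 0.30998397] 170.38089912780163 2.048906203625259 [ 0.5 -0.1  0.4 -1.  -0.2  0.2 -0.6  0.4 -0.7  0.   0.6 -0.3  0.5  0.3
 -0.6  0.7]
[[0.4417 0.31   0.017 ]
 [0.5968 0.2837 0.031 ]]
```

```bash
python3 - <<'E'
from fit import *
o=np.load('w1.npy',allow_pickle=True).item()
ST=Tz(.6243,.0073,np.radians(7.9)); PT=postT(.4417,.31,np.radians(170.4))
sx,sy=.035,.035
stop=[(.033,-.035,.014),(.033,.035,.014),(.047,.035,.014),(.047,-.035,.014)]
bay=[(-.032,-.032,0),(-.032,.032,0),(.032,.032,0),(.032,-.032,0)]
rail=[(-.194,-.025,.014),(-.194,.025,.014),(-.044,.025,.014),(-.044,-.025,.014)]
def bx(h,z0,z1): return [[(a*h,b*h,z) for a,b in((1,1),(-1,1),(-1,-1),(1,-1))] for z in(z0,z1)]
for n,f,crop in (('wrist','w1',(95,345,150,520)),('scene','scene0',(190,300,320,500)),('side','side0',(150,260,240,370))):
    C=cam(n,o) ; im=cv2.imread(f'pics/{f}.png'); k=4 if n!='wrist' else 2
    y0,y1,x0,x1=crop; im=cv2.resize(im[y0:y1,x0:x1],None,fx=k,fy=k,interpolation=cv2.INTER_CUBIC)
    def d(T,P,c):
        q=(proj(C,ap(T,P))-[x0,y0]+.0)*k; cv2.polylines(im,[np.round(q).astype(int)],True,c,1)
    for p,c in ((stop,(0,0,255)),(bay,(255,255,0)),(rail,(0,255,0))): d(ST,p,c)
    for p in bx(.016,.146,.17): d(PT,p,(255,0,0))
    for p in bx(.03,0,.012): d(PT,p,(255,0,255))
    cv2.imwrite(f'pics/ov_{n}.png',im)
a=[cv2.imread(f'pics/ov_{n}.png') for n in ('scene','side')]
w=max(x.shape[1] for x in a); a=[cv2.copyMakeBorder(x,0,0,0,w-x.shape[1],0) for x in a]
v=np.vstack(a);cv2.imwrite('pics/ov2.png',cv2.resize(v,None,fx=.68,fy=.68,interpolation=cv2.INTER_AREA))
E
```

```text
(no output)
```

View pics/ov_wrist.png

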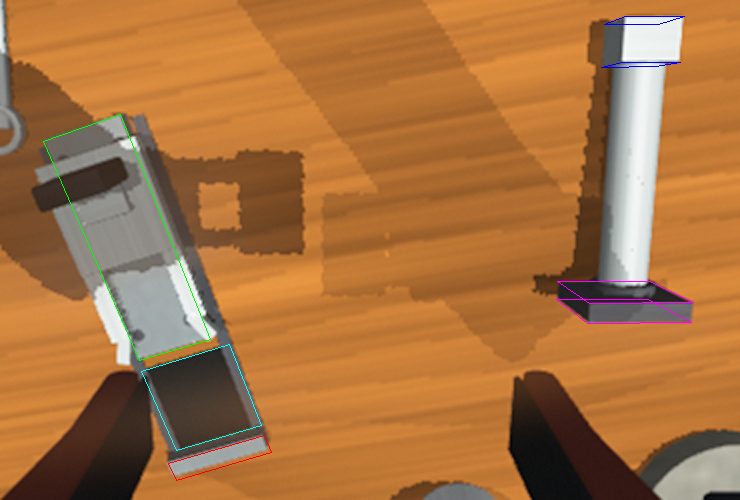

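View pics/ov2.png

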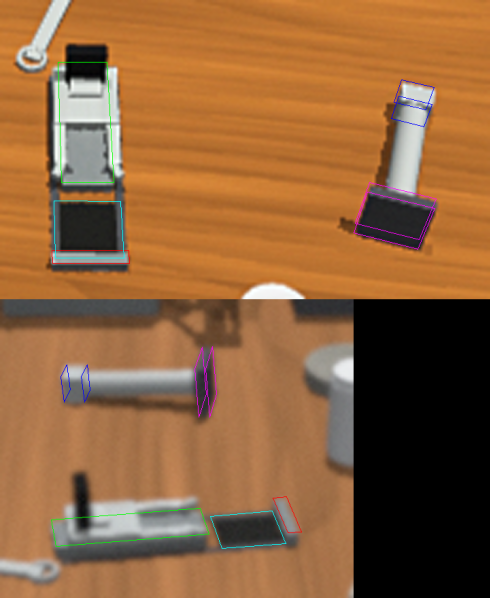

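```bash
python3 - <<'E'
from fit import *
row((.4417,.31,.10),(180,0,170.4));row((.4417,.31,.005),(180,0,170.4))
E
```

```text
travel [9.16, 17.81, 19.89] angular [-0.0018, 0.0009, -0.0115] dist mm 282 deg 0.7
travel [9.16, 17.82, 29.39] angular [-0.0018, 0.0009, -0.0115] dist mm 356 deg 0.7
```

Request:
servo_tool --series '[{"travel": [9.1,17.8,19.9],"angular": [-0.002,0.001,-0.011]},{"travel": [9.1,17.8,19.9],"angular": [-0.002,0.001,-0.011]},{"travel": [9.1,17.8,19.9],"angular": [-0.002,0.001,-0.011]},{"travel": [9.1,17.8,19.9],"angular": [-0.002,0.001,-0.011]},{"travel": [9.1,17.8,19.9],"angular": [-0.002,0.001,-0.011]},{"travel": [9.1,17.8,19.9],"angular": [-0.002,0.001,-0.011]},{"travel": [9.1,17.8,19.9],"angular": [-0.002,0.001,-0.011]},{"travel": [9.1,17.8,19.9],"angular": [-0.002,0.001,-0.011]}]'

```text
time: 3.68
tcp_pos: [0.4387, 0.3113, 0.0961]
orientation: [-179.9, -0.3, 170.4]
force: [-0.8, 0.8, -0.1]
grip_width: 0.0874
```

```bash
python3 - <<'E'
from fit import *
o,im=snap('wrist','w2'); np.save('w2.npy',o,allow_pickle=True)
print(o['qpos'].round(1),o['tcp_pos'],o['orientation'])
C=cam('wrist',o);PT=postT(.4417,.31,np.radians(170.4))
def bx(h,z0,z1): return [[(a*h,b*h,z) for a,b in((1,1),(-1,1),(-1,-1),(1,-1))] for z in(z0,z1)]
for p in bx(.016,.146,.17)+bx(.03,0,.012): cv2.polylines(im,[np.round(proj(C,ap(PT,p))).astype(int)],True,(255,0,0),1)
cv2.imwrite('pics/w2o.png',im)
row((.4417,.31,.005),(180,0,170.4))
E
```

```text
[ -8.1  30.3 -43.2 111.7  27.   48.8  14.7] [0.43874294 0.31125895 0.09606324] [-179.87717608   -0.31751477  170.43570162]
travel [-0.13, 0.08, 9.28] angular [-0.0024, -0.0034, -0.0007] dist mm 93 deg 0.2
```

View pics/w2o.png

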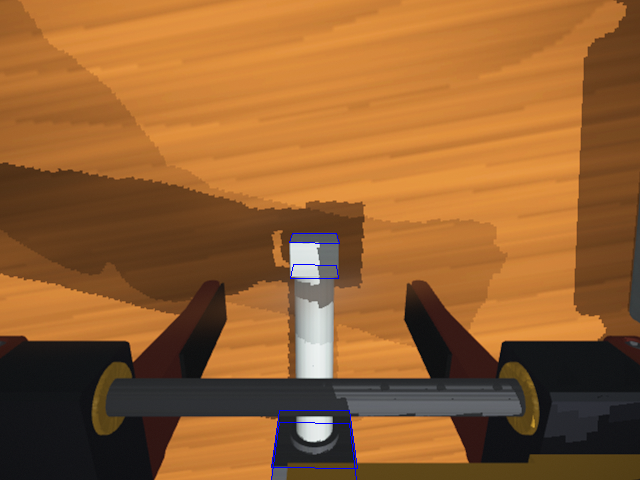

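Model overlay sits on the post (head at (315,258), foot at (315,440)), between the fingers. Descending and gripping.

Request:
servo_tool --series '[{"travel": [-0.1,0.1,4.0],"angular": [-0.002,-0.003,0]},{"travel": [-0.1,0.1,7.5],"angular": [-0.002,-0.003,0]},{"travel": [-0.1,0.1,9.2],"angular": [-0.002,-0.003,0]},{"travel": [-0.1,0.1,9.2],"angular": [-0.002,-0.003,0]},{"travel": [-0.1,0.1,9.2],"angular": [-0.002,-0.003,0]}]'

```text
time: 4.15
tcp_pos: [0.4427, 0.3084, 0.0062]
orientation: [-179.9, 0.0, 170.1]
force: [0.1, -1.0, 0.6]
grip_width: 0.0878
```

```bash
python3 - <<'E'
from fit import *
row((.4417,.31,.005),(180,0,170.4))
E
```

```text
travel [0.13, 0.14, 0.12] angular [-0.0018, 0.0001, -0.0046] dist mm 2 deg 0.3
```

Request:
servo_tool --series '[{"travel": [0.1,0.15,0.1],"angular": [-0.002,0,-0.005]},{"travel": [0.1,0.15,0.1],"angular": [-0.002,0,-0.005]},{"travel": [0.1,0.15,0.1],"angular": [-0.002,0,-0.005]},{"travel": [0.1,0.15,0.1],"angular": [-0.002,0,-0.005]},{"travel": [0.1,0.15,0.1],"angular": [-0.002,0,-0.005]},{"travel": [0.1,0.15,0.1],"angular": [-0.002,0,-0.005]}]' --claw -0.5 --newtons 14

```text
time: 4.65
tcp_pos: [0.4423, 0.3102, 0.0057]
orientation: [180.0, 0.0, 170.4]
force: [-0.3, 0.8, -0.7]
grip_width: 0.0511
```

```bash
python3 - <<'E'
from fit import *
o=arm.get_obs();print(o['force'],o['grip_width'])
row((.4417,.31,.005),(180,0,170.4))
E
```

```text
[-0.3485356   0.75645459 -0.69004527] 0.05106811522322242
travel [0.05, -0.03, 0.07] angular [0.0007, 0.0007, 0.0003] dist mm 1 deg 0.1
```

Request:
servo_tool --series '[{"travel": [0,0,0],"angular": [0,0,0]},{"travel": [0,0,0],"angular": [0,0,0]},{"travel": [0,0,0],"angular": [0,0,0]},{"travel": [0,0,0],"angular": [0,0,0]},{"travel": [0,0,0],"angular": [0,0,0]},{"travel": [0,0,0],"angular": [0,0,0]}]' --claw -1

```text
time: 5.15
tcp_pos: [0.4421, 0.3101, 0.0057]
orientation: [180.0, 0.0, 170.4]
force: [-0.6, -0.8, 1.4]
grip_width: 0.032
```

```bash
cat > arc.py <<'E'
from fit import *
# print an arc of rows. pivot/world geometry in the vertical plane of heading u
def arc(gx,gz,fp,head,phis,tilt=0):
    """gx,gz: grasp point in post (px up-side, pz along) ; fp: ground xy of foot underside edge pivot; head: heading deg; phis: deg of tipping from flat(0) to 90"""
    u=np.array([np.cos(np.radians(head)),np.sin(np.radians(head)),0]); out=[]
    for ph in phis:
        f=np.radians(ph)
        # post in plane (along u, z): pz dir=(cos f, sin f), px dir=(-sin f, cos f); pivot = px -.03, pz 0
        a=gz*np.cos(f)-(gx+.03)*np.sin(f); z=gz*np.sin(f)+(gx+.03)*np.cos(f)
        out.append(np.array([fp[0],fp[1],0])+u*a+[0,0,z])
    return np.array(out)
E
python3 - <<'E'
from arc import *
o=arm.get_obs();print(o['force'],o['grip_width'],o['tcp_pos'],o['qpos'].round(1))
T=pose(o); G=T[:3,3]-T[:3,2]*.019*(1); G=T[:3,3]+T[:3,:3]@[0,0,-.019]
PT=postT(.4417,.31,np.radians(170.4)); g=np.linalg.inv(PT)@np.r_[G,1];print('grasp in post',g[:3].round(4))
print('pivot',ap(PT,(-.03,0,0)),ap(PT,(-.03,0,.012)))
E
```

```text
[-0.62282133 -0.81500481  1.42519841] 0.03204857407979035 [0.44213943 0.31012653 0.00566161] [-12.8  37.6 -37.1 114.2  35.2  39.7   8.2]
grasp in post [0.0076 0.0002 0.1569]
pivot [[0.5994956  0.28331087 0.00111836]] [[5.87710191e-01 2.85304225e-01 5.50674420e-05]]
```

```bash
cat >> arc.py <<'E'
def rows(phis,gx=.0076,gz=.1569,fp=(.5996,.2833),head=170.4):
    o=arm.get_obs(); T=pose(o)
    R=Ro.from_euler('xyz',(180,0,head),degrees=True).as_matrix()
    w=Ro.from_matrix(T[:3,:3].T@R).as_rotvec()
    for ph,g in zip(phis,arc(gx,gz,fp,head,phis)):
        t=T[:3,:3].T@(g+np.array([0,0,-.019])-T[:3,3])*100; print(ph,t.round(2).tolist())
    print('ang',w.round(3),'q',o['qpos'].round(1),'F',o['force'].round(1),'w',round(o['grip_width'],4),o['time'])
E
python3 - <<'E'
from arc import *
rows([-3,0,3,6,9,12,15,18])
E
```

```text
-3 [-0.11, -0.02, -0.47]
0 [-0.28, -0.02, -1.29]
3 [-0.5, -0.02, -2.11]
6 [-0.76, -0.02, -2.91]
9 [-1.07, -0.02, -3.7]
12 [-1.41, -0.02, -4.47]
15 [-1.79, -0.02, -5.23]
18 [-2.22, -0.02, -5.96]
ang [0.    0.001 0.   ] q [-12.8  37.6 -37.1 114.2  35.2  39.7   8.2] F [-0.6 -0.8  1.4] w 0.032 5.15
```

Request:
servo_tool --series '[{"travel": [-0.1,0,-0.5],"angular": [0,0,0]},{"travel": [-0.3,0,-1.3],"angular": [0,0,0]},{"travel": [-0.5,0,-2.1],"angular": [0,0,0]},{"travel": [-0.75,0,-2.9],"angular": [0,0,0]},{"travel": [-1.05,0,-3.7],"angular": [0,0,0]},{"travel": [-1.4,0,-4.5],"angular": [0,0,0]},{"travel": [-1.8,0,-5.2],"angular": [0,0,0]},{"travel": [-2.2,0,-6.0],"angular": [0,0,0]}]'

```text
time: 5.82
tcp_pos: [0.4642, 0.3062, 0.0665]
orientation: [180.0, 0.0, 170.4]
force: [1.8, -0.9, -4.4]
grip_width: 0.032
```

```bash
python3 - <<'E'
from arc import *
rows([21,24,27,30,33,36,39,42])
a=[snap(n,n+'3')[1] for n in ('scene','side')]
a=[a[0][160:300,380:540],a[1][110:250,220:380]]
cv2.imwrite('pics/t3.png',np.hstack([cv2.resize(x,None,fx=2.5,fy=2.5,interpolation=cv2.INTER_CUBIC) for x in a]))
E
```

```text
21 [-0.44, -0.0, -0.59]
24 [-0.93, -0.0, -1.27]
27 [-1.46, -0.0, -1.93]
30 [-2.03, -0.0, -2.55]
33 [-2.63, -0.0, -3.15]
36 [-3.25, -0.0, -3.72]
39 [-3.91, -0.0, -4.25]
42 [-4.59, -0.0, -4.74]
ang [0.    0.001 0.   ] q [ -8.4  33.7 -40.9 110.6  30.   46.7  14.6] F [ 1.8 -0.9 -4.4] w 0.032 5.8167
```

View pics/t3.png

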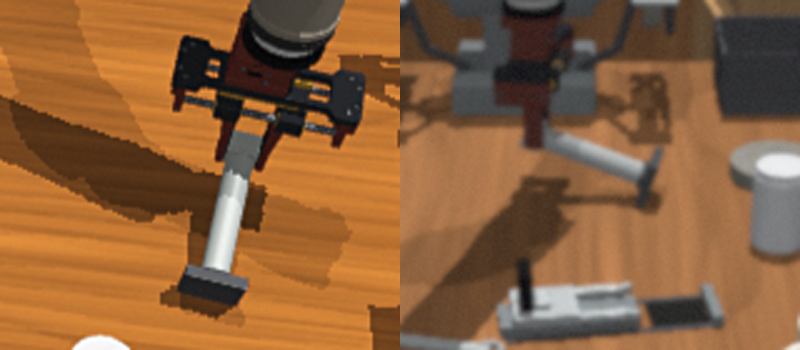

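```bash
cat >> arc.py <<'E'
def tipT(ph,fp=(.5996,.2833),head=170.4):
    f=np.radians(ph);c,s=np.cos(f),np.sin(f)
    R=np.column_stack([[-s,0,c],[0,-1,0],[c,0,s]]); T=np.eye(4);T[:3,:3]=Tz(0,0,np.radians(head))[:3,:3]@R
    T[:3,3]=[fp[0],fp[1],0]+T[:3,:3]@[.03,0,0]; return T
def bx(h,z0,z1): return [[(a*h,b*h,z) for a,b in((1,1),(-1,1),(-1,-1),(1,-1))] for z in(z0,z1)]
def ovl(T,name,fs,out,crops=((190,330,400,560),(120,260,230,390)),k=2.5):
    a=[]
    for n,f,(y0,y1,x0,x1) in zip(('scene','side'),fs,crops):
        im=cv2.resize(cv2.imread(f'pics/{f}.png')[y0:y1,x0:x1],None,fx=k,fy=k,interpolation=cv2.INTER_CUBIC)
        for p,c in zip(bx(.016,.146,.17)+bx(.03,0,.012),[(255,0,0)]*2+[(255,0,255)]*2):
            cv2.polylines(im,[np.round((proj(cam(n),ap(T,p))-[x0,y0])*k).astype(int)],True,c,1)
        a.append(im)
    cv2.imwrite(f'pics/{out}.png',np.hstack(a))
E
python3 - <<'E'
from arc import *
ovl(tipT(18),'',('scene3','side3'),'t3o')
E
```

```text
(no output)
```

View pics/t3o.png

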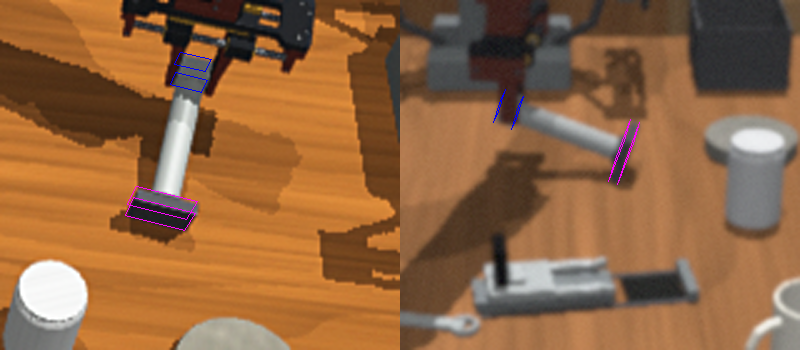

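Predicted pose with the foot edge on the bench matches both views. Continuing the arc.

Request:
servo_tool --series '[{"travel": [-0.45,0,-0.6],"angular": [0,0,0]},{"travel": [-0.95,0,-1.25],"angular": [0,0,0]},{"travel": [-1.45,0,-1.95],"angular": [0,0,0]},{"travel": [-2.05,0,-2.55],"angular": [0,0,0]},{"travel": [-2.65,0,-3.15],"angular": [0,0,0]},{"travel": [-3.25,0,-3.7],"angular": [0,0,0]},{"travel": [-3.9,0,-4.25],"angular": [0,0,0]},{"travel": [-4.6,0,-4.75],"angular": [0,0,0]}]'

```text
time: 6.58
tcp_pos: [0.5115, 0.2985, 0.1154]
orientation: [179.9, 0.2, 170.3]
force: [-1.3, -0.2, -2.3]
grip_width: 0.0318
```

```bash
python3 - <<'E'
from arc import *
rows([45,48,51,54,57,60,63,66])
[snap(n,n+'4') for n in ('scene','side')]
ovl(tipT(42),'',('scene4','side4'),'t4o')
E
```

```text
45 [-0.51, -0.03, -0.32]
48 [-1.24, -0.03, -0.74]
51 [-1.99, -0.03, -1.12]
54 [-2.76, -0.03, -1.46]
57 [-3.55, -0.02, -1.76]
60 [-4.36, -0.02, -2.02]
63 [-5.17, -0.02, -2.24]
66 [-6.0, -0.02, -2.41]
ang [ 0.002  0.003 -0.002] q [ -4.7  32.7 -42.4 104.2  27.1  53.5  21.2] F [-1.3 -0.2 -2.3] w 0.0318 6.5833
```

View pics/t4o.png

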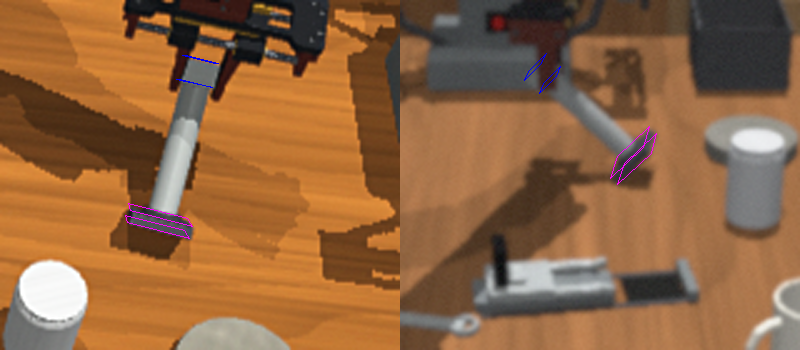

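Tracking the model. Continuing.

Request:
servo_tool --series '[{"travel": [-0.5,0,-0.3],"angular": [0,0,0]},{"travel": [-1.25,0,-0.75],"angular": [0,0,0]},{"travel": [-2.0,0,-1.1],"angular": [0,0,0]},{"travel": [-2.75,0,-1.45],"angular": [0,0,0]},{"travel": [-3.55,0,-1.75],"angular": [0,0,0]},{"travel": [-4.35,0,-2.0],"angular": [0,0,0]},{"travel": [-5.15,0,-2.25],"angular": [0.002,0.003,-0.002]},{"travel": [-6.0,0,-2.4],"angular": [0.002,0.003,-0.002]}]'

```text
time: 7.35
tcp_pos: [0.5727, 0.2884, 0.1406]
orientation: [179.9, 0.1, 170.3]
force: [-1.2, -0.4, 1.5]
grip_width: 0.0319
```

```bash
python3 - <<'E'
from arc import *
rows([69,72,75,78,81,84,87,90])
[snap(n,n+'5') for n in ('scene','side')]
ovl(tipT(66),'',('scene5','side5'),'t5o')
E
```

```text
69 [-0.63, -0.05, -0.04]
72 [-1.47, -0.05, -0.12]
75 [-2.31, -0.05, -0.17]
78 [-3.16, -0.05, -0.17]
81 [-4.0, -0.05, -0.12]
84 [-4.84, -0.05, -0.03]
87 [-5.67, -0.04, 0.1]
90 [-6.5, -0.04, 0.28]
ang [ 0.001  0.001 -0.001] q [ -2.8  35.  -41.8  96.2  26.5  59.   26.9] F [-1.2 -0.4  1.5] w 0.0319 7.35
```

View pics/t5o.png

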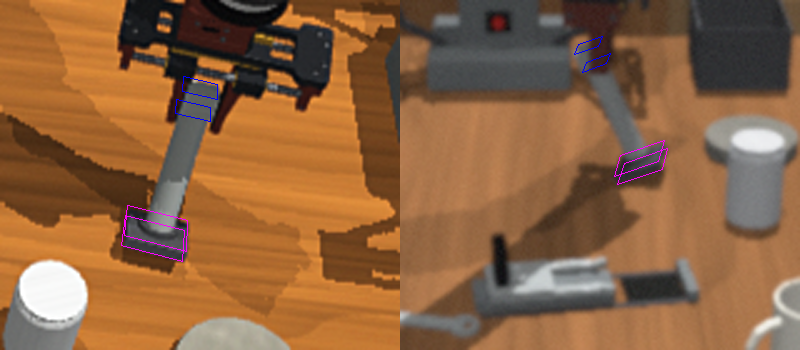

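Request:
servo_tool --series '[{"travel": [-0.6,0,-0.05],"angular": [0,0,0]},{"travel": [-1.45,0,-0.1],"angular": [0,0,0]},{"travel": [-2.3,0,-0.15],"angular": [0,0,0]},{"travel": [-3.15,0,-0.15],"angular": [0,0,0]},{"travel": [-4.0,0,-0.1],"angular": [0,0,0]},{"travel": [-4.85,0,0],"angular": [0,0,0]},{"travel": [-5.65,-0.05,0.1],"angular": [0.001,0.001,-0.001]},{"travel": [-6.5,-0.05,0.3],"angular": [0.001,0.001,-0.001]}]'

```text
time: 8.12
tcp_pos: [0.6392, 0.2767, 0.1382]
orientation: [179.9, 0.2, 170.3]
force: [1.9, -0.5, 4.6]
grip_width: 0.0318
```

```bash
python3 - <<'E'
from arc import *
rows([90])
[snap(n,n+'6') for n in ('scene','side')]
ovl(tipT(90),'',('scene6','side6'),'t6o')
E
```

```text
90 [0.26, -0.01, 0.03]
ang [ 0.002  0.003 -0.002] q [ -2.3  39.6 -40.2  88.1  27.7  62.4  31.3] F [ 1.9 -0.5  4.6] w 0.0318 8.1167
```

View pics/t6o.png

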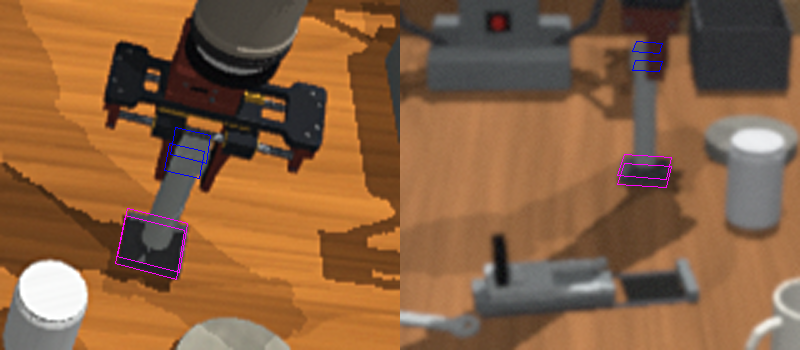

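Upright. Loosen the grip a little so the post settles flat on its foot.

Request:
servo_tool --series '[{"travel": [0.2,0,0],"angular": [0,0,0]},{"travel": [0.2,0,0],"angular": [0,0,0]},{"travel": [0.2,0,0],"angular": [0,0,0]},{"travel": [0.2,0,0],"angular": [0,0,0]},{"travel": [0.2,0,0],"angular": [0,0,0]}]' --claw 0.2

```text
time: 8.63
tcp_pos: [0.6377, 0.2766, 0.1375]
orientation: [179.9, 0.2, 170.2]
force: [-0.6, 0.1, 0.1]
grip_width: 0.0526
```

```bash
python3 - <<'E'
from arc import *
rows([90])
o,_=snap('wrist','w7');np.save('w7.npy',o,allow_pickle=True)
[snap(n,n+'7') for n in ('scene','side')]
T=tipT(90);ovl(T,'',('scene7','side7'),'t7o')
im=cv2.imread('pics/w7.png');C=cam('wrist',o)
for p in bx(.016,.146,.17)+bx(.03,0,.012): cv2.polylines(im,[np.round(proj(C,ap(T,p))).astype(int)],True,(255,0,0),1)
cv2.imwrite('pics/w7o.png',im)
E
```

```text
90 [0.11, 0.03, -0.04]
ang [ 0.002  0.003 -0.003] q [ -2.3  39.5 -40.2  88.4  27.7  62.2  31.1] F [-0.6  0.1  0.1] w 0.0526 8.6333
```

View pics/t7o.png

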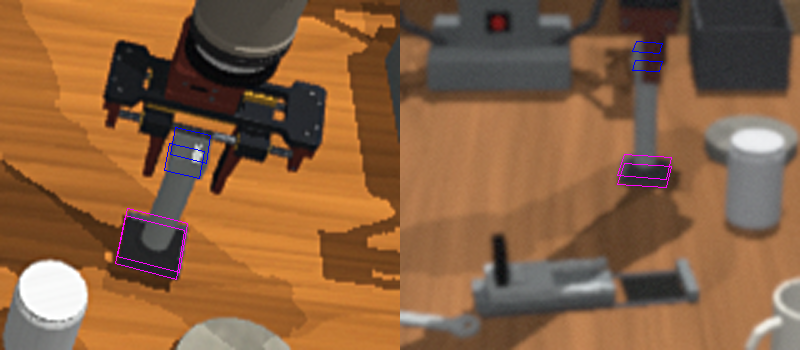

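View pics/w7o.png

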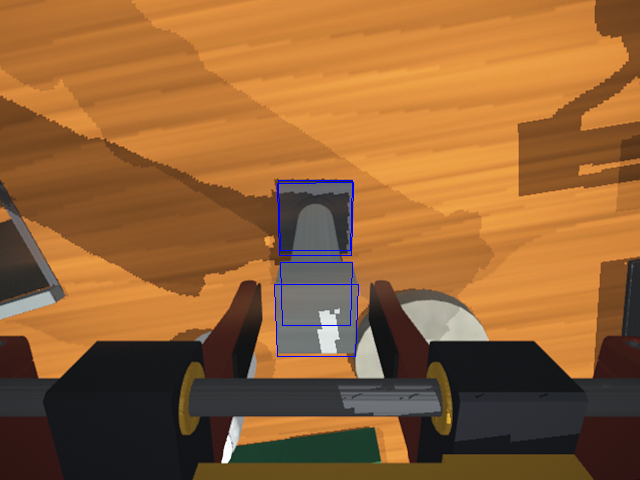

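```bash
python3 - <<'E'
from arc import *
print(tipT(90)[:3,3])
row((.6377,.2766,.25),(180,0,170.3));row((.61,.01,.25),(180,0,187))
E
```

```text
[6.29179881e-01 2.78296938e-01 1.83697020e-18]
travel [0.0, 0.02, -11.22] angular [0.0023, 0.0036, -0.0019] dist mm 112 deg 0.3
travel [-1.81, -26.72, -11.28] angular [0.0018, 0.0039, -0.2934] dist mm 291 deg 16.8
```

Request:
servo_tool --series '[{"travel": [0,0,-3.5],"angular": [0,0,0]},{"travel": [0,0,-7],"angular": [0,0,0]},{"travel": [0,-2,-10],"angular": [0,0,0]},{"travel": [-1.8,-26.7,-11.3],"angular": [0.002,0.004,-0.29]},{"travel": [-1.8,-26.7,-11.3],"angular": [0.002,0.004,-0.29]},{"travel": [-1.8,-26.7,-11.3],"angular": [0.002,0.004,-0.29]},{"travel": [-1.8,-26.7,-11.3],"angular": [0.002,0.004,-0.29]},{"travel": [-1.8,-26.7,-11.3],"angular": [0.002,0.004,-0.29]}]' --claw 1

```text
time: 9.45
tcp_pos: [0.6133, 0.0477, 0.2484]
orientation: [-180.0, 0.0, -173.2]
force: [-0.2, -0.6, 0.3]
grip_width: 0.0877
```

```bash
python3 - <<'E'
from arc import *
o,_=snap('scene','s8');print(o['tcp_pos'],o['qpos'].round(1))
row((.61,.01,.25),(180,0,187))
E
```

```text
[0.61329179 0.04771467 0.24844499] [ 24.2  27.4 -47.4  93.6  21.4  68.5  68.9]
travel [0.67, -2.54, -0.18] angular [-0.0073, -0.0019, -0.0152] dist mm 26 deg 1.0
```

View pics/s8.png

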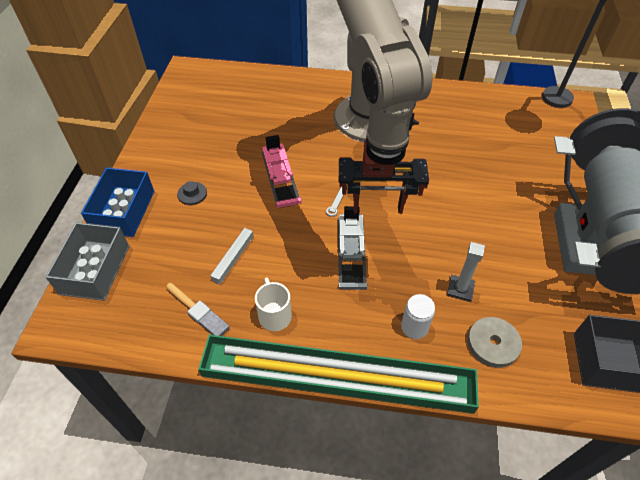

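The post stands alone at (463,270). I settle the arm over the station and take a close view of it.

Request:
servo_tool --series '[{"travel": [0.7,-2.5,-0.2],"angular": [-0.005,0,-0.015]},{"travel": [0.7,-2.5,-0.2],"angular": [-0.005,0,-0.015]},{"travel": [0.7,-2.5,-0.2],"angular": [-0.005,0,-0.015]},{"travel": [0.7,-2.5,-0.2],"angular": [-0.005,0,-0.015]}]'

```text
time: 9.83
tcp_pos: [0.6097, 0.011, 0.2503]
orientation: [-179.9, -0.1, -173.0]
force: [0.7, 0.2, 0.9]
grip_width: 0.0876
```

```bash
python3 - <<'E'
from arc import *
o,im=snap('wrist','w9');np.save('w9.npy',o,allow_pickle=True)
print(o['tcp_pos'],o['orientation'],o['joint_velocities'].round(1))
cv2.imwrite('pics/w9z.png',cv2.resize(im[80:380,200:440],None,fx=2,fy=2,interpolation=cv2.INTER_CUBIC))
E
```

```text
[0.60966339 0.01099248 0.25033551] [-1.79897828e+02 -9.12247650e-02 -1.73009740e+02] [-1.5  0.1 -1.1 -0.1 -0.1  0.   0.1]
```

View pics/w9z.png

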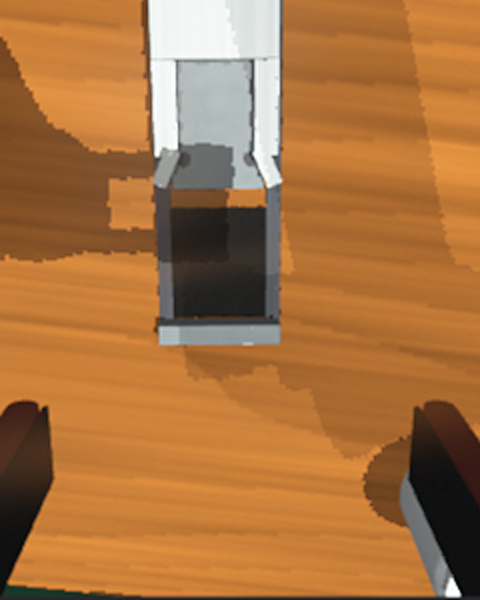

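```bash
python3 - <<'E'
from arc import *
im=cv2.imread('pics/w9.png')
cv2.imwrite('pics/w9s.png',cv2.resize(im[165:258,265:350],None,fx=6.4,fy=6.4,interpolation=cv2.INTER_NEAREST))
E
```

```text
(no output)
```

View pics/w9s.png

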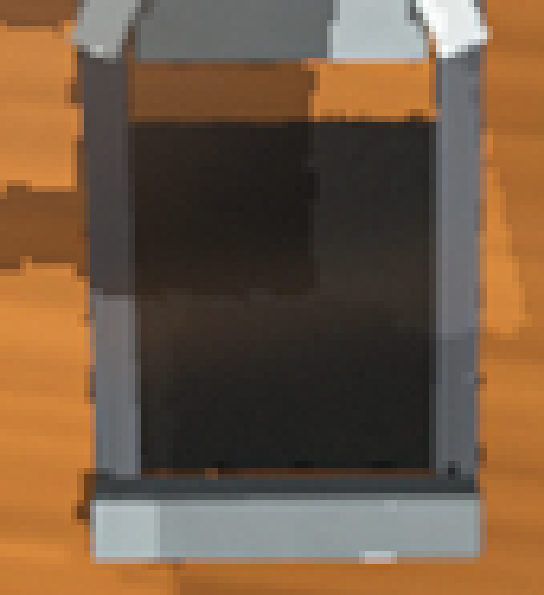

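```bash
python3 - <<'E'
from arc import *
o=np.load('w9.npy',allow_pickle=True).item(); W=cam('wrist',o)
o1=np.load('w1.npy',allow_pickle=True).item(); W1=cam('wrist',o1); S=cam('scene')
Z=lambda u,v:(265+u/6.4-.4,165+v/6.4-.4)
P=[((.033,-.035,.014),Z(92,499)),((.033,.035,.014),Z(480,498)),((.047,.035,.014),Z(480,559)),((.047,-.035,.014),Z(92,559))]
bay=[Z(285,470),Z(285,123)]
def f(p):
    T=Tz(*p); r=[(proj(W,ap(T,a))[0]-b) for a,b in P]
    r=list(np.ravel(r))
    q=proj(W,ap(T,[(.032,0,0),(-.032,0,0),(-.044,0,.014)])); r+=[q[0,1]-bay[0][1],q[1,1]-bay[1][1],q[2,1]-Z(0,60)[1]]
    return r
r=least_squares(f,[.62,0,.1]);print('station',r.x[:2],np.degrees(r.x[2]),np.round(r.fun,1))
T=np.linalg.inv(Tz(*r.x))
for nm,uv in (('Lo',Z(80,70)),('Lo2',Z(95,460)),('Li',Z(133,130)),('Li2',Z(140,460)),('Ri',Z(436,130)),('Ri2',Z(432,460)),('Ro',Z(485,70)),('Ro2',Z(478,460))):
    print(nm,[ap(T,onz(W,uv,z))[0].round(4).tolist() for z in (0,.006)])
# shoe tab: top corners in w9 full picture
im=cv2.imread('pics/w9.png');cv2.imwrite('pics/w9t.png',cv2.resize(im[0:190,240:370],None,fx=3.1,fy=3.1))
# w1 check
st=[(.033,-.035,.014),(.033,.035,.014),(.047,.035,.014),(.047,-.035,.014)]
ra=[(-.194,-.025,.014),(-.194,.025,.014),(-.044,.025,.014),(-.044,-.025,.014)]
T=Tz(*r.x)
for n,C,f0,(y0,y1,x0,x1),k in (('a',W,'w9',(0,300,180,440),1.9),('b',S,'s8',(190,300,300,400),5)):
    g=cv2.resize(cv2.imread(f'pics/{f0}.png')[y0:y1,x0:x1],None,fx=k,fy=k,interpolation=cv2.INTER_CUBIC)
    for p,c in ((st,(0,0,255)),(ra,(0,255,0))): cv2.polylines(g,[np.round((proj(C,ap(T,p))-[x0,y0])*k).astype(int)],True,c,1)
    cv2.imwrite(f'pics/o9{n}.png',g)
E
```

```text
station [0.62267136 0.00553804] 7.185375148667093 [-0.5 -0.6  0.4 -0.5  0.2  1.5 -0.1  1.6 -0.6 -0.9 -0.3]
Lo [[-0.0402, -0.0356, 0.0], [-0.041, -0.0349, 0.006]]
Lo2 [[0.0308, -0.0351, 0.0], [0.0289, -0.0345, 0.006]]
Li [[-0.0298, -0.0266, 0.0], [-0.0307, -0.0261, 0.006]]
Li2 [[0.0308, -0.0269, 0.0], [0.029, -0.0264, 0.006]]
Ri [[-0.0297, 0.0265, 0.0], [-0.0306, 0.0263, 0.006]]
Ri2 [[0.0309, 0.0266, 0.0], [0.029, 0.0263, 0.006]]
Ro [[-0.0401, 0.0349, 0.0], [-0.0409, 0.0345, 0.006]]
Ro2 [[0.0309, 0.035, 0.0], [0.029, 0.0346, 0.006]]
```

View pics/o9a.png

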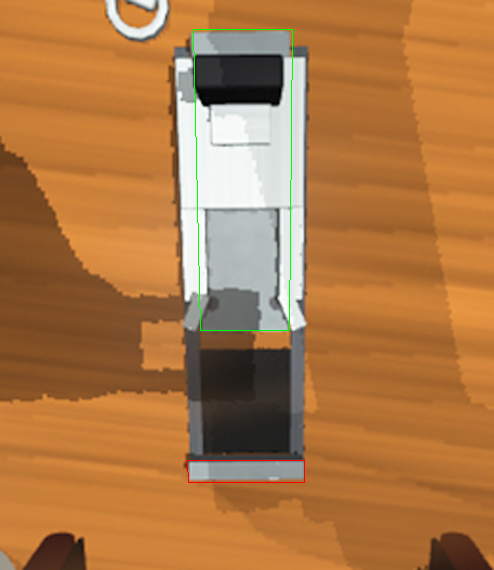

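View pics/o9b.png

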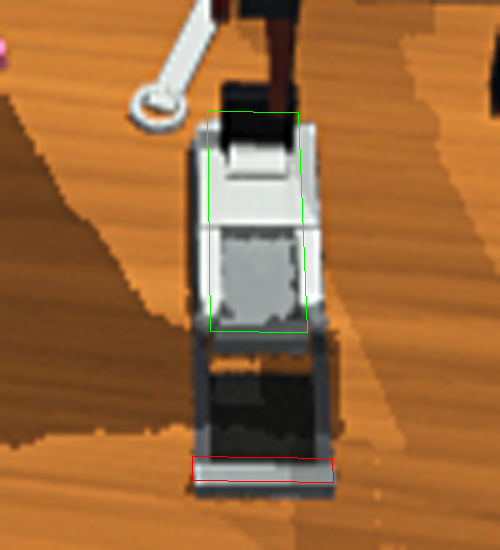

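```bash
python3 - <<'E'
from arc import *
o=np.load('w9.npy',allow_pickle=True).item(); W=cam('wrist',o); T=np.linalg.inv(Tz(.6227,.0055,np.radians(7.2)))
Z=lambda u,v:(180+u/1.9,v/1.9)
for uv in (Z(194,56),Z(283,54)): print('tab rear',ap(T,onz(W,uv,.071)).round(4))
for uv in (Z(190,328),Z(302,328)): print('tine',ap(T,onz(W,uv,.024)).round(4))
S=cam('scene')
for uv in ((300+220/5,190+83/5),(300+298/5,190+83/5)): print('scene tab rear',ap(T,onz(S,uv,.071)).round(4))
# post re-grasp
row((.6292,.2783,.25),(180,0,170.4)); row((.6292,.2783,.14),(180,0,170.4))
E
```

```text
tab rear [[-0.1695 -0.02    0.071 ]]
tab rear [[-0.1702  0.0186  0.071 ]]
tine [[-0.0465 -0.0299  0.024 ]]
tine [[-0.0464  0.0318  0.024 ]]
scene tab rear [[-0.1644 -0.0204  0.071 ]]
scene tab rear [[-0.165   0.0207  0.071 ]]
travel [-5.23, 26.19, -0.01] angular [-0.0017, -0.0014, 0.2912] dist mm 267 deg 16.7
travel [-5.25, 26.2, 10.99] angular [-0.0017, -0.0014, 0.2912] dist mm 289 deg 16.7
```

Request:
servo_tool --series '[{"travel": [-5.2,26.2,0],"angular": [-0.002,-0.001,0.291]},{"travel": [-5.2,26.2,0],"angular": [-0.002,-0.001,0.291]},{"travel": [-5.2,26.2,0],"angular": [-0.002,-0.001,0.291]},{"travel": [-5.2,26.2,0],"angular": [-0.002,-0.001,0.291]},{"travel": [-5.2,26.2,0],"angular": [-0.002,-0.001,0.291]},{"travel": [-5.2,26.2,0],"angular": [-0.002,-0.001,0.291]},{"travel": [-5.2,26.2,0],"angular": [-0.002,-0.001,0.291]},{"travel": [-5.2,26.2,0],"angular": [-0.002,-0.001,0.291]}]'

```text
time: 10.55
tcp_pos: [0.6254, 0.288, 0.2499]
orientation: [179.7, -0.2, 171.1]
force: [0.1, 0.4, 0.3]
grip_width: 0.0878
```

```bash
python3 - <<'E'
from arc import *
o,im=snap('wrist','w10');C=cam('wrist',o);T=tipT(90);print(o['qpos'].round(1))
for p in bx(.016,.146,.17)+bx(.03,0,.012): cv2.polylines(im,[np.round(proj(C,ap(T,p))).astype(int)],True,(255,0,0),1)
cv2.imwrite('pics/w10o.png',im)
row((.6292,.2783,.14),(180,0,170.4))
E
```

```text
[ -1.3  33.8 -43.9  83.   23.5  72.6  33.8]
travel [-0.37, -0.57, 10.97] angular [0.0024, -0.0019, 0.0084] dist mm 110 deg 0.5
```

View pics/w10o.png

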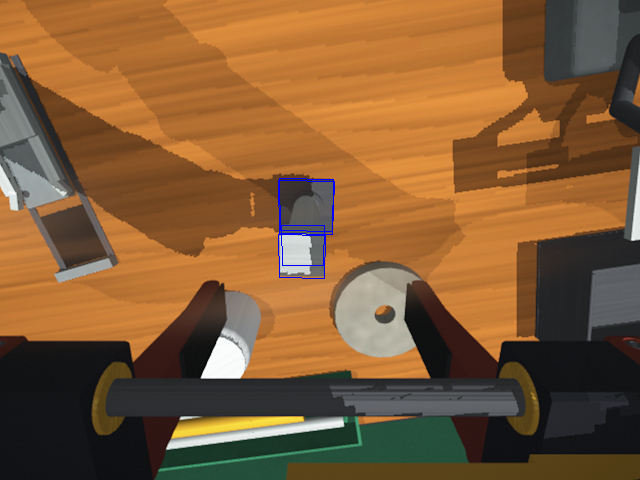

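Overlay is exact (head (302,250), foot (305,205)). Descend over the head and grip.

Request:
servo_tool --series '[{"travel": [-0.37,-0.57,1.5],"angular": [0.002,-0.002,0.008]},{"travel": [-0.37,-0.57,3],"angular": [0.002,-0.002,0.008]},{"travel": [-0.37,-0.57,6.5],"angular": [0.002,-0.002,0.008]},{"travel": [-0.37,-0.57,9.5],"angular": [0.002,-0.002,0.008]},{"travel": [-0.37,-0.57,11],"angular": [0.002,-0.002,0.008]},{"travel": [-0.37,-0.57,11],"angular": [0.002,-0.002,0.008]},{"travel": [-0.37,-0.57,11],"angular": [0.002,-0.002,0.008]},{"travel": [-0.37,-0.57,11],"angular": [0.002,-0.002,0.008]}]'

```text
time: 11.27
tcp_pos: [0.6301, 0.279, 0.1418]
orientation: [179.9, 0.1, 170.4]
force: [0.1, 0.1, 1.0]
grip_width: 0.0879
```

```bash
python3 - <<'E'
from arc import *
row((.6292,.2783,.14),(180,0,170.4))
E
```

```text
travel [0.08, -0.08, 0.18] angular [0.0022, 0.0021, 0.0002] dist mm 2 deg 0.2
```

Request:
servo_tool --series '[{"travel": [0.08,-0.08,0.18],"angular": [0.002,0.002,0]},{"travel": [0.08,-0.08,0.18],"angular": [0.002,0.002,0]},{"travel": [0.08,-0.08,0.18],"angular": [0.002,0.002,0]},{"travel": [0.08,-0.08,0.18],"angular": [0.002,0.002,0]},{"travel": [0.08,-0.08,0.18],"angular": [0.002,0.002,0]},{"travel": [0.08,-0.08,0.18],"angular": [0.002,0.002,0]},{"travel": [0.08,-0.08,0.18],"angular": [0.002,0.002,0]},{"travel": [0.08,-0.08,0.18],"angular": [0.002,0.002,0]}]' --claw -1 --newtons 45

```text
time: 11.93
tcp_pos: [0.6292, 0.2783, 0.1399]
orientation: [180.0, 0.0, 170.4]
force: [-0.5, -0.7, 0.0]
grip_width: 0.0378
```

Request:
servo_tool --series '[{"travel": [0,0,0],"angular": [0,0,0]},{"travel": [0,0,0],"angular": [0,0,0]},{"travel": [0,0,0],"angular": [0,0,0]},{"travel": [0,0,0],"angular": [0,0,0]}]'

```text
time: 12.27
tcp_pos: [0.6291, 0.2784, 0.1399]
orientation: [180.0, -0.0, 170.4]
force: [-0.5, -0.1, -0.2]
grip_width: 0.0317
```

```bash
python3 - <<'E'
from arc import *
o=arm.get_obs();print(o['force'],o['grip_width'],o['wrist_torque'],o['tcp_pos'],o['orientation'])
# post pose relative to the tool assumed: TCP over axis. target station
s=np.radians(7.2);u=np.array([np.cos(s),np.sin(s)]);v=np.array([-u[1],u[0]]);c=np.array([.6227,.0055])
off=np.array([.6292,.2783])-o['tcp_pos'][:2];print('off',off)
for dx,dy,yaw in ((-.002,.12,170.4),(-.002,.12,187.2),(0.001,0,187.2)):
    p=c+u*dx+v*dy; print(p); row((*p,o['tcp_pos'][2]+.001),(180,0,yaw))
E
```

```text
[-0.4617213  -0.11120286 -0.15292858] 0.031718063094282524 [ 0.11871916 -0.13699158  0.00893692] [0.62912645 0.27839898 0.13985699] [ 1.79988245e+02 -6.50908076e-03  1.70416180e+02]
off [ 7.35511354e-05 -9.89815742e-05]
[0.60567578 0.1243031 ]
travel [-0.25, -15.58, -0.1] angular [0.0002, -0.0001, 0.0003] dist mm 156 deg 0.0
[0.60567578 0.1243031 ]
travel [-0.25, -15.58, -0.1] angular [0.0002, -0.0001, -0.2929] dist mm 156 deg 16.8
[0.62369211 0.00562533]
travel [-4.01, -26.99, -0.11] angular [0.0002, -0.0001, -0.2929] dist mm 273 deg 16.8
```

Gripped (31.7 mm). Slide it, yaw turning to the station's, to beside the bay.

Request:
servo_tool --series '[{"travel": [0,-0.5,-0.15],"angular": [0,0,0]},{"travel": [0,-2.5,-0.15],"angular": [0,0,-0.05]},{"travel": [-0.1,-5,-0.15],"angular": [0,0,-0.1]},{"travel": [-0.1,-7.5,-0.15],"angular": [0,0,-0.15]},{"travel": [-0.2,-10,-0.15],"angular": [0,0,-0.2]},{"travel": [-0.25,-12.5,-0.15],"angular": [0,0,-0.25]},{"travel": [-0.25,-14.5,-0.15],"angular": [0,0,-0.293]},{"travel": [-0.25,-15.6,-0.15],"angular": [0,0,-0.293]}]'

```text
time: 12.93
tcp_pos: [0.6048, 0.1198, 0.1401]
orientation: [-179.9, -0.2, -172.9]
force: [-0.1, -0.2, -5.5]
grip_width: 0.032
```

```bash
cat > chk.py <<'E'
from arc import *
ST=(.6227,.0055,np.radians(7.2))
def upT(x,y,yaw):  # foot pose upright
    return Tz(x,y,np.radians(yaw))
def stf(p): return ap(np.linalg.inv(Tz(*ST)),[p[0],p[1],0])[0][:2]
def tgt(dx,dy,z,yaw=187.2):
    p=ap(Tz(*ST),[dx,dy,0])[0]; return row((p[0],p[1],z),(180,0,yaw))
E
python3 - <<'E'
from chk import *
o=arm.get_obs();print(o['force'].round(1),o['wrist_torque'].round(2),o['grip_width'],o['qpos'].round(1))
print('station frame',stf(o['tcp_pos']),o['tcp_pos'][2])
a,_=snap('wrist','w11');[snap(n,n+'11') for n in ('scene','side')]
tgt(-.001,.12,.141);tgt(-.001,0,.141)
T=upT(*o['tcp_pos'][:2],o['orientation'][2]);C=cam('wrist',a);im=cv2.imread('pics/w11.png')
for p in bx(.016,.146,.17)+bx(.03,0,.012): cv2.polylines(im,[np.round(proj(C,ap(T,p))).astype(int)],True,(255,0,0),1)
cv2.imwrite('pics/w11o.png',im)
ovl(T,'',('scene11','side11'),'t11o',((170,310,320,480),(120,260,230,390)))
E
```

```text
[-0.1 -0.2 -5.5] [ 0.02 -0.04  0.02] 0.03195121175799473 [ 16.1  34.4 -46.2  99.3  28.5  58.9  56.8]
station frame [-0.00346585  0.11563918] 0.1401056807727508
travel [-0.15, 0.11, -0.02] angular [-0.0001, -0.0011, -0.0031] dist mm 2 deg 0.2
travel [-0.19, -11.89, -0.02] angular [-0.0001, -0.0011, -0.0031] dist mm 119 deg 0.2
```

View pics/w11o.png

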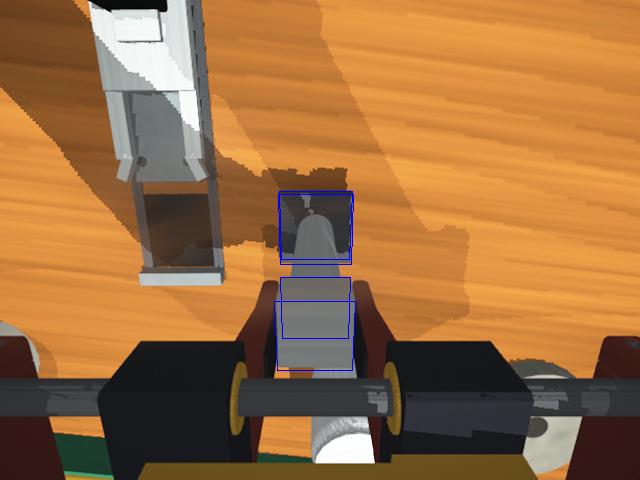

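View pics/t11o.png

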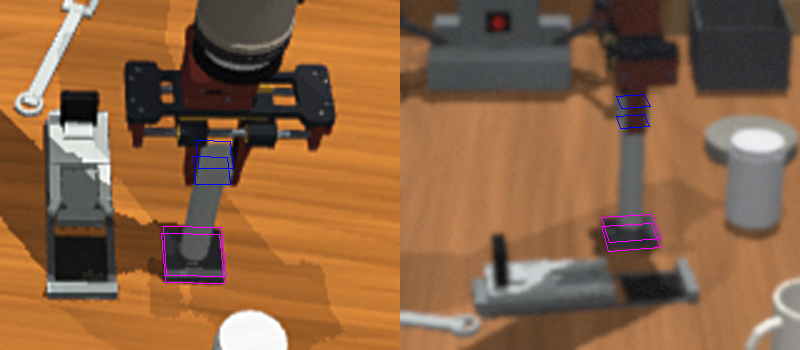

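Request:
servo_tool --series '[{"travel": [-0.2,-1.0,-0.1],"angular": [0,0,-0.003]},{"travel": [-0.2,-2.7,-0.1],"angular": [0,0,-0.003]},{"travel": [-0.2,-4.4,-0.1],"angular": [0,0,-0.003]},{"travel": [-0.2,-6.1,-0.1],"angular": [0,0,-0.003]},{"travel": [-0.2,-7.8,-0.1],"angular": [0,0,-0.003]},{"travel": [-0.2,-9.5,-0.1],"angular": [0,0,-0.003]},{"travel": [-0.2,-11,-0.1],"angular": [0,0,-0.003]},{"travel": [-0.2,-11.9,-0.1],"angular": [0,0,-0.003]}]'

```text
time: 13.75
tcp_pos: [0.6223, 0.0037, 0.1416]
orientation: [-180.0, -0.1, -172.9]
force: [-0.4, -0.8, -5.6]
grip_width: 0.0318
```

```bash
cat >> chk.py <<'E'
def wo(name,T=None,z=0):
    a,im=snap('wrist',name);C=cam('wrist',a);o=a
    if T is None: T=upT(*o['tcp_pos'][:2],o['orientation'][2])
    T=T.copy();T[2,3]=z
    for p in bx(.016,.146,.17)+bx(.03,0,.012): cv2.polylines(im,[np.round(proj(C,ap(T,p))).astype(int)],True,(255,0,0),1)
    for p in ([(.033,-.035,.014),(.033,.035,.014),(.047,.035,.014),(.047,-.035,.014)],[(-.194,-.025,.014),(-.194,.025,.014),(-.044,.025,.014),(-.044,-.025,.014)]):
        cv2.polylines(im,[np.round(proj(C,ap(Tz(*ST),p))).astype(int)],True,(0,0,255),1)
    cv2.imwrite(f'pics/{name}o.png',im)
    print(o['force'].round(1),o['wrist_torque'].round(2),round(o['grip_width'],4),'st',stf(o['tcp_pos']).round(4),o['tcp_pos'][2].round(4),'yaw',o['orientation'].round(2),o['time'])
E
python3 - <<'E'
from chk import *
wo('w12');tgt(0,0,.141)
E
```

```text
[-0.4 -0.8 -5.6] [ 0.05 -0.16  0.02] 0.0318 st [-0.0006 -0.0018] 0.1416 yaw [-1.7996e+02 -7.0000e-02 -1.7286e+02] 13.75
travel [-0.07, 0.37, 0.04] angular [-0.002, -0.0016, -0.0031] dist mm 4 deg 0.2
```

View pics/w12o.png

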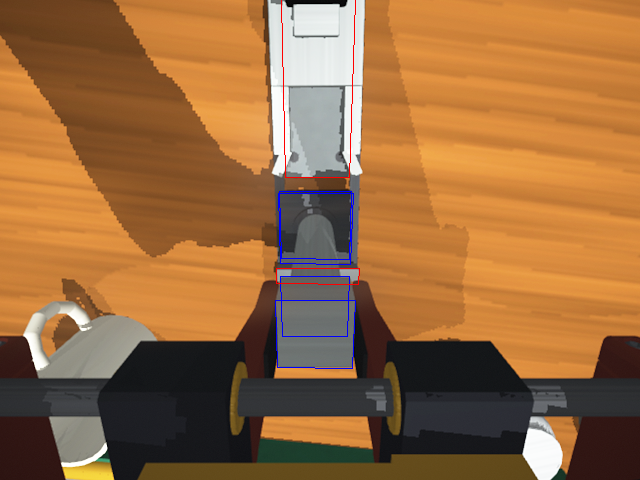

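Request:
servo_tool --series '[{"travel": [-0.1,0.2,0.05],"angular": [-0.002,-0.001,-0.003]},{"travel": [-0.15,0.2,0.05],"angular": [-0.002,-0.001,-0.003]},{"travel": [-0.2,0.2,0.05],"angular": [-0.002,-0.001,-0.003]},{"travel": [-0.2,0.2,0.05],"angular": [-0.002,-0.001,-0.003]},{"travel": [-0.2,0.2,0.05],"angular": [-0.002,-0.001,-0.003]}]'

```text
time: 14.22
tcp_pos: [0.6242, 0.0051, 0.141]
orientation: [180.0, -0.0, -172.7]
force: [0.5, -0.4, -6.0]
grip_width: 0.0316
```

```bash
python3 - <<'E'
from chk import *
wo('w13');tgt(0.003,0,.141)
im=cv2.imread('pics/w13.png');cv2.imwrite('pics/w13z.png',cv2.resize(im[150:300,240:390],None,fx=4,fy=4,interpolation=cv2.INTER_CUBIC))
E
```

```text
[ 0.5 -0.4 -6. ] [ 0.05 -0.14 -0.03] 0.0316 st [ 0.0014 -0.0005] 0.141 yaw [ 1.7997e+02 -2.0000e-02 -1.7272e+02] 14.2167
travel [-0.16, 0.08, 0.0] angular [0.0004, -0.0004, 0.0012] dist mm 2 deg 0.1
```

View pics/w13z.png

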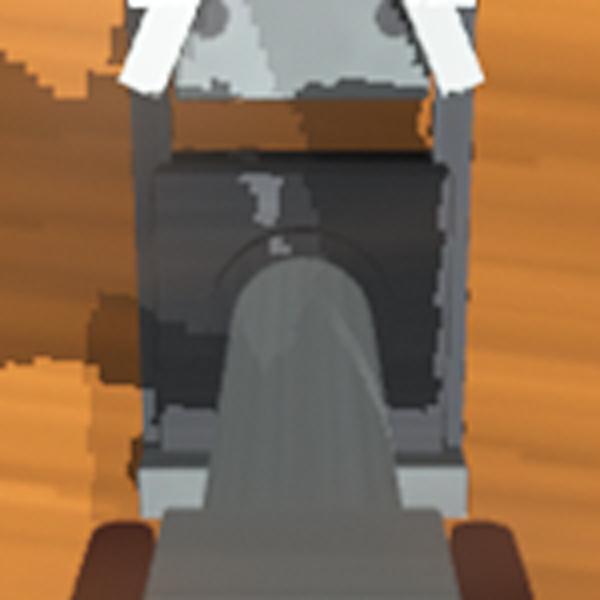

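```bash
python3 - <<'E'
from chk import *
o=arm.get_obs();C=cam('wrist',o)
ctr=stf(o['tcp_pos'])
for gx in (.0314,.030,.029,.028,.027): print(gx,[((proj(C,ap(Tz(*ST),(gx,y,.0133)))[0]-[240,150])*4).round(0) for y in (-.025,.025)])
print('stop',[((proj(C,ap(Tz(*ST),(.033,y,.014)))[0]-[240,150])*4).round(0) for y in (-.035,.035)],[((proj(C,ap(Tz(*ST),(.047,y,.014)))[0]-[240,150])*4).round(0) for y in (-.035,.035)])
print('foot near bottom',[((proj(C,ap(Tz(*ST),(ctr[0]-.03,y,.0133)))[0]-[240,150])*4).round(0) for y in (-.03,.03)],'rail',[((proj(C,ap(Tz(*ST),(-.044,y,.014)))[0]-[240,150])*4).round(0) for y in (-.025,.025)])
E
```

```text
0.0314 [array([184., 456.]), array([421., 457.])]
0.03 [array([184., 450.]), array([422., 451.])]
0.029 [array([184., 446.]), array([422., 446.])]
0.028 [array([184., 441.]), array([422., 442.])]
0.027 [array([184., 437.]), array([422., 437.])]
stop [array([137., 465.]), array([469., 465.])] [array([139., 526.]), array([466., 526.])]
foot near bottom [array([153., 174.]), array([455., 175.])] rail [array([176.,  97.]), array([432.,  97.])]
```

The foot's far edge appears about 3–4 mm short of the stop face. I'll push gently until the force shows contact.

Request:
servo_tool --series '[{"travel": [-0.1,0.05,0.03],"angular": [0,0,0.001]},{"travel": [-0.2,0.05,0.03],"angular": [0,0,0.001]},{"travel": [-0.25,0.05,0.03],"angular": [0,0,0.001]},{"travel": [-0.25,0.05,0.03],"angular": [0,0,0.001]}]'

```text
time: 14.6
tcp_pos: [0.6266, 0.0058, 0.1407]
orientation: [180.0, -0.0, -172.8]
force: [-0.3, 0.3, -5.8]
grip_width: 0.0313
```

```bash
python3 - <<'E'
from chk import *
wo('w14')
im=cv2.imread('pics/w14.png');cv2.imwrite('pics/w14z.png',cv2.resize(im[150:300,240:390],None,fx=4,fy=4,interpolation=cv2.INTER_CUBIC))
E
```

```text
[-0.3  0.3 -5.8] [ 0.05 -0.18  0.02] 0.0313 st [ 0.004  -0.0002] 0.1407 yaw [ 1.7997e+02 -3.0000e-02 -1.7279e+02] 14.6
```

View pics/w14z.png

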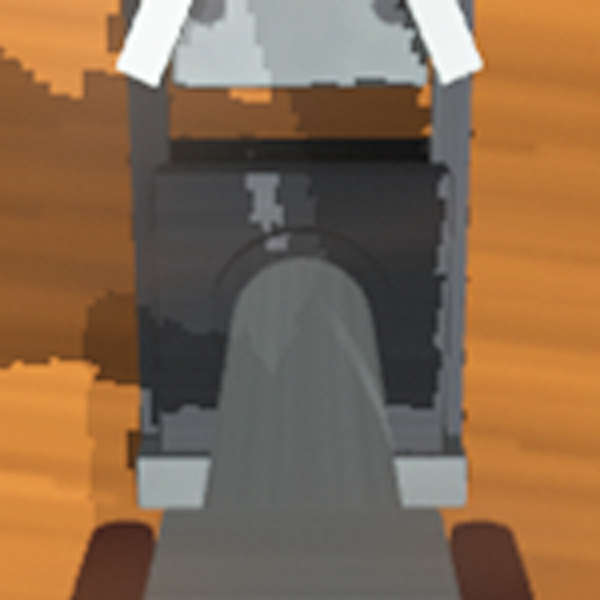

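Request:
servo_tool --series '[{"travel": [-0.1,0.02,0.03],"angular": [0,0,0]},{"travel": [-0.18,0.02,0.03],"angular": [0,0,0]},{"travel": [-0.22,0.02,0.03],"angular": [0,0,0]},{"travel": [-0.22,0.02,0.03],"angular": [0,0,0]}]'

```text
time: 14.98
tcp_pos: [0.6279, 0.006, 0.1401]
orientation: [180.0, -0.2, -172.8]
force: [-3.2, -1.0, -4.1]
grip_width: 0.0315
```

```bash
python3 - <<'E'
from chk import *
wo('w15')
im=cv2.imread('pics/w15.png');cv2.imwrite('pics/w15z.png',cv2.resize(im[150:300,240:390],None,fx=4,fy=4,interpolation=cv2.INTER_CUBIC))
E
```

```text
[-3.2 -1.  -4.1] [-0.2   1.12  0.15] 0.0315 st [ 0.0052 -0.0002] 0.1401 yaw [ 1.8000e+02 -1.6000e-01 -1.7278e+02] 14.9833
```

View pics/w15z.png

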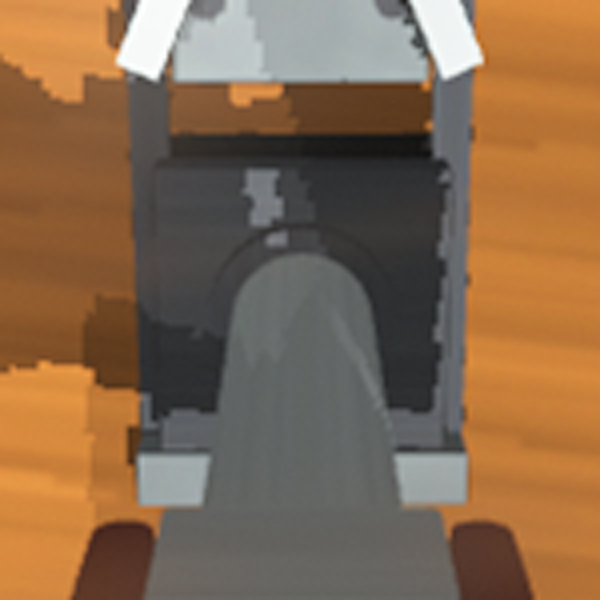

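Contact with the stop (−3.2 N). Back off a hair, lower onto the bench, then release.

Request:
servo_tool --series '[{"travel": [0.02,0.02,0.05],"angular": [0,0,0]},{"travel": [0.03,0.02,0.1],"angular": [0,0,0]},{"travel": [0.03,0.02,0.15],"angular": [0,0,0]},{"travel": [0.03,0.02,0.15],"angular": [0,0,0]}]'

```text
time: 15.37
tcp_pos: [0.6281, 0.0061, 0.14]
orientation: [-180.0, -0.1, -172.8]
force: [-5.3, -1.4, 6.5]
grip_width: 0.032
```

```bash
python3 - <<'E'
from chk import *
wo('w16')
E
```

```text
[-5.3 -1.4  6.5] [-0.42  1.63  0.08] 0.032 st [ 0.0054 -0.0001] 0.14 yaw [-1.7996e+02 -8.0000e-02 -1.7280e+02] 15.3667
```

Request:
servo_tool --series '[{"travel": [0.08,0,-0.03],"angular": [0,0,0]},{"travel": [0.08,0,-0.03],"angular": [0,0,0]},{"travel": [0.08,0,-0.03],"angular": [0,0,0]}]'

```text
time: 15.67
tcp_pos: [0.6274, 0.0061, 0.1401]
orientation: [-180.0, -0.0, -172.8]
force: [-2.2, 0.1, -5.8]
grip_width: 0.0323
```

Request:
servo_tool --series '[{"travel": [0,0,0],"angular": [0,0,0]},{"travel": [0,0,0],"angular": [0,0,0]},{"travel": [0,0,0],"angular": [0,0,0]},{"travel": [0,0,0],"angular": [0,0,0]},{"travel": [0,0,0],"angular": [0,0,0]}]' --claw 0.4

```text
time: 16.08
tcp_pos: [0.6281, 0.0063, 0.1407]
orientation: [-180.0, 0.0, -172.8]
force: [-0.2, -0.3, -0.3]
grip_width: 0.0599
```

```bash
python3 - <<'E'
from chk import *
wo('w17')
im=cv2.imread('pics/w17.png');cv2.imwrite('pics/w17z.png',cv2.resize(im[150:300,240:390],None,fx=4,fy=4,interpolation=cv2.INTER_CUBIC))
E
```

```text
[-0.2 -0.3 -0.3] [ 0.08 -0.13  0.01] 0.0599 st [0.0054 0.0001] 0.1407 yaw [-1.7998e+02  4.0000e-02 -1.7280e+02] 16.0833
```

View pics/w17z.png

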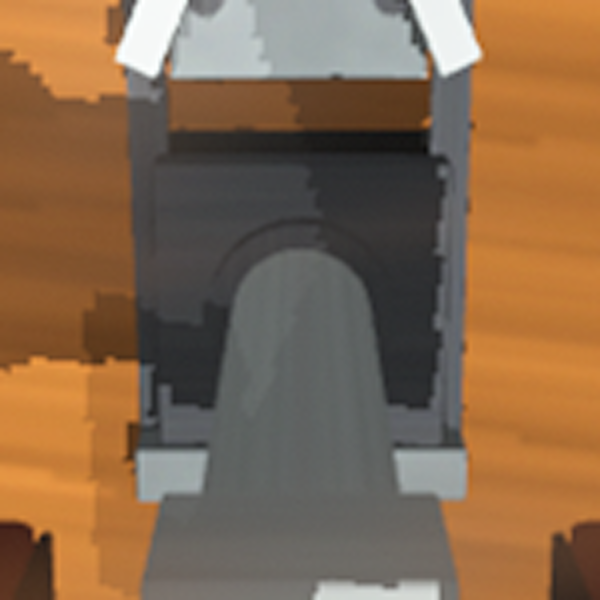

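Released. Rise clear and look from above.

Request:
servo_tool --series '[{"travel": [0,0,0],"angular": [0,0,0]},{"travel": [0,0,-1.5],"angular": [0,0,0]},{"travel": [0,0,-4],"angular": [0,0,0]},{"travel": [0,0,-7],"angular": [0,0,0]},{"travel": [1.0,0,-10],"angular": [0,0,0]},{"travel": [2.0,0,-11],"angular": [0,0,0]},{"travel": [2.0,0,-11],"angular": [0,0,0]},{"travel": [2.0,0,-11],"angular": [0,0,0]}]' --claw 1

```text
time: 16.8
tcp_pos: [0.6079, 0.0034, 0.251]
orientation: [-179.9, 0.1, -172.8]
force: [0.2, -1.0, -0.4]
grip_width: 0.0878
```

```bash
python3 - <<'E'
from chk import *
T=Tz(*ap(Tz(*ST),(.003,0,0))[0][:2],ST[2])
wo('w18',T)
im=cv2.imread('pics/w18.png');cv2.imwrite('pics/w18z.png',cv2.resize(im[150:300,240:390],None,fx=4,fy=4,interpolation=cv2.INTER_CUBIC))
[snap(n,n+'18') for n in ('scene','side')]
ovl(T,'',('scene18','side18'),'t18o',((170,310,280,440),(120,260,230,390)))
E
```

```text
[ 0.2 -1.  -0.4] [ 0.06 -0.13 -0.02] 0.0878 st [-0.015  -0.0002] 0.251 yaw [-1.7991e+02  7.0000e-02 -1.7282e+02] 16.8
```

View pics/w18o.png

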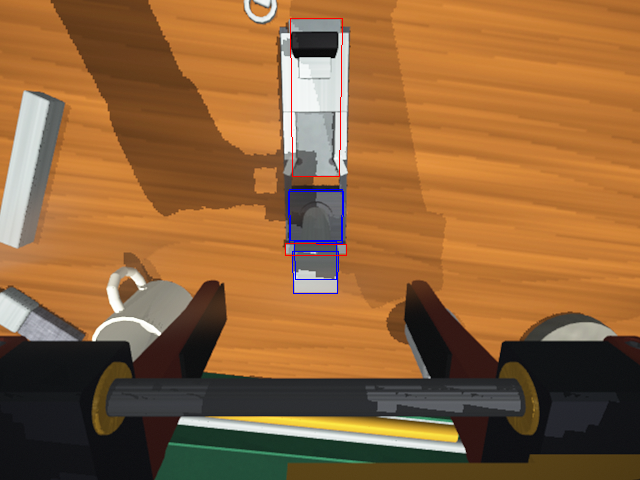

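View pics/t18o.png

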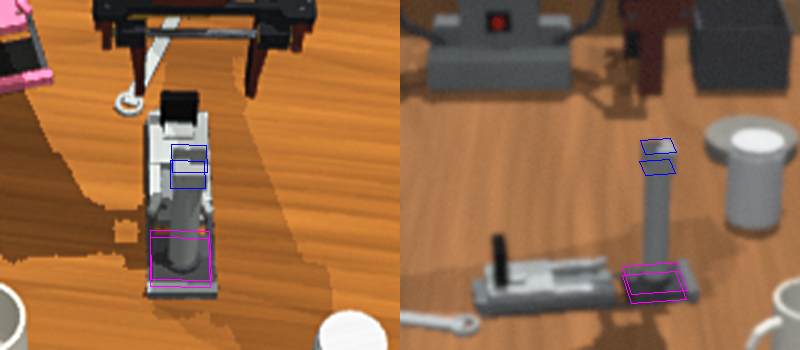

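View pics/w18z.png

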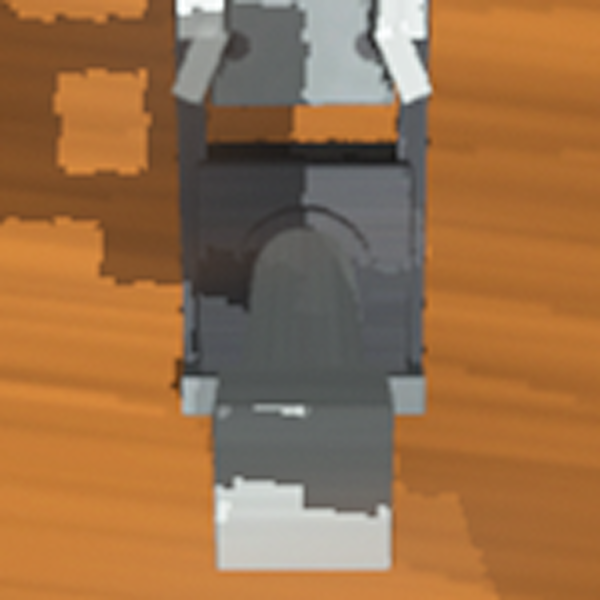

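Foot sits flush against the stop bar and square (edge (200–410, 373) parallel to the bar). Now to the shoe's tab.

```bash
python3 - <<'E'
from chk import *
o=arm.get_obs();C=cam('wrist',o)
im=cv2.imread('pics/w18.png');cv2.imwrite('pics/w18t.png',cv2.resize(im[10:90,260:370],None,fx=7,fy=7,interpolation=cv2.INTER_CUBIC))
for x in (-.170,-.165,-.160): print(x,[((proj(C,ap(Tz(*ST),(x,y,.071)))[0]-[260,10])*7).round() for y in (-.02,.02)])
tgt(-.162,0,.16);tgt(-.162,0,.039)
E
```

```text
-0.17 [array([219., 160.]), array([559., 160.])]
-0.165 [array([220., 207.]), array([558., 207.])]
-0.16 [array([220., 254.]), array([557., 254.])]
travel [14.64, 0.03, 8.92] angular [-0.0002, -0.0022, -0.0002] dist mm 171 deg 0.1
travel [14.61, 0.03, 21.02] angular [-0.0002, -0.0022, -0.0002] dist mm 256 deg 0.1
```

View pics/w18t.png

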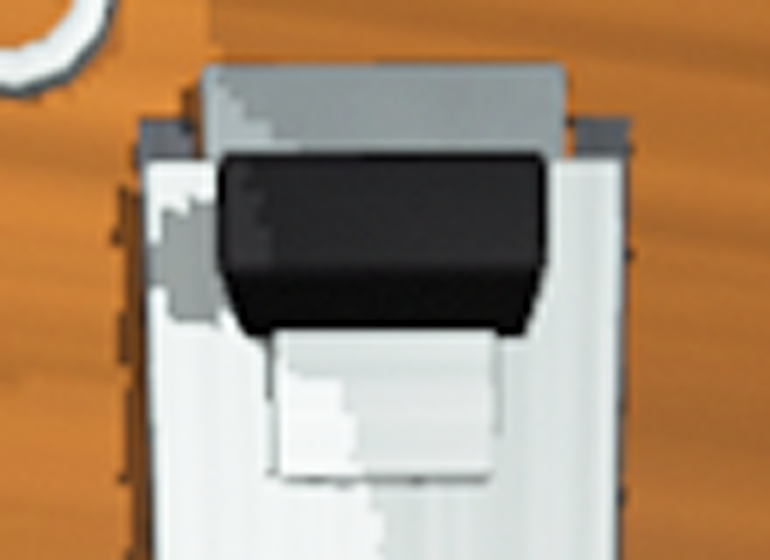

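Request:
servo_tool --series '[{"travel": [3,0,0],"angular": [0,-0.002,0]},{"travel": [7,0,2],"angular": [0,-0.002,0]},{"travel": [11,0,5],"angular": [0,-0.002,0]},{"travel": [14,0,8],"angular": [0,-0.002,0]},{"travel": [14.7,-0.1,10],"angular": [0,-0.002,0]},{"travel": [14.7,-0.1,10],"angular": [0,-0.002,0]},{"travel": [14.7,-0.1,10],"angular": [0,-0.002,0]}]'

```text
time: 17.53
tcp_pos: [0.4602, -0.0164, 0.148]
orientation: [180.0, -0.2, -172.8]
force: [0.8, 0.4, -0.4]
grip_width: 0.0876
```

```bash
python3 - <<'E'
from chk import *
wo('w19',np.eye(4));tgt(-.163,-.001,.039)
print(arm.get_obs()['qpos'].round(1))
E
```

```text
[ 0.8  0.4 -0.4] [ 0.08 -0.17  0.03] 0.0876 st [-0.1639 -0.0013] 0.148 yaw [ 179.96   -0.22 -172.81] 17.5333
travel [0.14, -0.01, 11.04] angular [0.0009, -0.0001, -0.0001] dist mm 110 deg 0.1
[ 38.2  20.  -51.4 118.8  20.3  50.2  72.4]
```

View pics/w19.png

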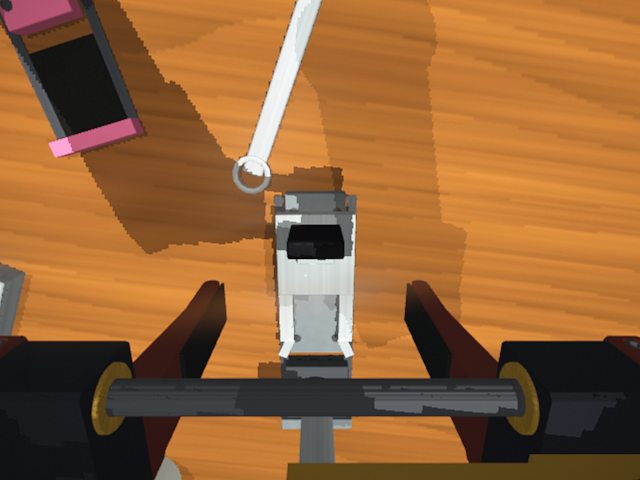

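Request:
servo_tool --series '[{"travel": [0,0,3],"angular": [0,0,0]},{"travel": [0.1,0,6],"angular": [0,0,0]},{"travel": [0.1,0,8.5],"angular": [0,0,0]},{"travel": [0.1,0,10.3],"angular": [0,0,0]},{"travel": [0.1,0,10.9],"angular": [0,0,0]},{"travel": [0.1,0,10.9],"angular": [0,0,0]},{"travel": [0.1,0,10.9],"angular": [0,0,0]}]'

```text
time: 18.17
tcp_pos: [0.4634, -0.0152, 0.0415]
orientation: [179.9, 0.1, -172.8]
force: [0.1, -1.0, 0.3]
grip_width: 0.0877
```

```bash
python3 - <<'E'
from chk import *
wo('w20',np.eye(4));tgt(-.163,-.001,.039)
E
```

```text
[ 0.1 -1.   0.3] [ 0.07 -0.15 -0.06] 0.0877 st [-0.1606 -0.0005] 0.0415 yaw [ 1.7993e+02  1.1000e-01 -1.7279e+02] 18.1667
travel [0.24, -0.03, 0.28] angular [0.0009, 0.0026, -0.0001] dist mm 4 deg 0.2
```

View pics/w20.png

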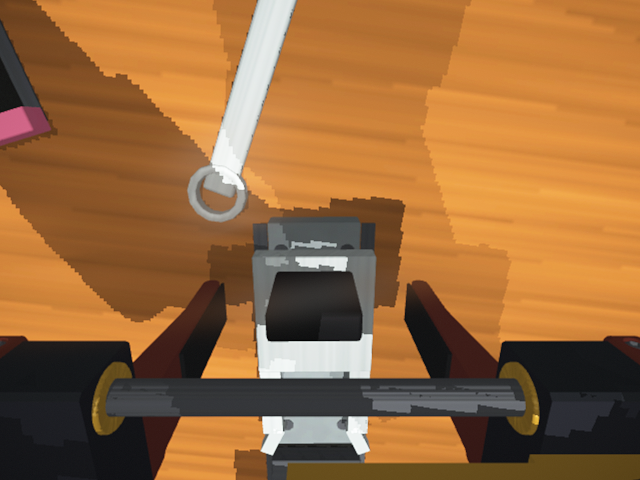

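Tab lies between the fingers ((315,305)). Centre and grip it.

Request:
servo_tool --series '[{"travel": [0.25,0,0.2],"angular": [0,0.002,0]},{"travel": [0.25,0,0.2],"angular": [0,0.002,0]},{"travel": [0.25,0,0.2],"angular": [0,0.002,0]},{"travel": [0.25,0,0.2],"angular": [0,0.002,0]},{"travel": [0.25,0,0.2],"angular": [0,0.002,0]},{"travel": [0.25,0,0.2],"angular": [0,0.002,0]},{"travel": [0.25,0,0.2],"angular": [0,0.002,0]},{"travel": [0.25,0,0.2],"angular": [0,0.002,0]}]' --claw -1 --newtons 40

```text
time: 18.88
tcp_pos: [0.461, -0.0161, 0.0398]
orientation: [180.0, 0.0, -172.8]
force: [-0.6, 1.3, 0.6]
grip_width: 0.0397
```

Request:
servo_tool --series '[{"travel": [0,0,0],"angular": [0,0,0]},{"travel": [0,0,0],"angular": [0,0,0]},{"travel": [0,0,0],"angular": [0,0,0]}]'

```text
time: 19.13
tcp_pos: [0.4609, -0.0161, 0.0398]
orientation: [180.0, 0.0, -172.8]
force: [-0.9, -1.4, 1.0]
grip_width: 0.0396
```

```bash
python3 - <<'E'
from chk import *
wo('w21',np.eye(4));tgt(-.13,-.001,.0395);tgt(-.095,-.0005,.0395);tgt(-.090,-.0005,.0395)
E
```

```text
[-0.9 -1.4  1. ] [ 0.06 -0.09  0.14] 0.0396 st [-0.1632 -0.0012] 0.0398 yaw [ 1.7999e+02  2.0000e-02 -1.7279e+02] 19.1333
travel [-3.32, 0.02, 0.03] angular [0.0001, 0.0004, 0.0002] dist mm 33 deg 0.0
travel [-6.82, 0.06, 0.03] angular [0.0001, 0.0004, 0.0002] dist mm 68 deg 0.0
travel [-7.32, 0.06, 0.03] angular [0.0001, 0.0004, 0.0002] dist mm 73 deg 0.0
```

Request:
servo_tool --series '[{"travel": [-0.5,0,0],"angular": [0,0,0]},{"travel": [-1.2,0,0],"angular": [0,0,0]},{"travel": [-1.9,0,0],"angular": [0,0,0]},{"travel": [-2.6,0,0],"angular": [0,0,0]},{"travel": [-3.3,0,0],"angular": [0,0,0]},{"travel": [-4.0,0,0],"angular": [0,0,0]},{"travel": [-4.6,0,0],"angular": [0,0,0]},{"travel": [-5.0,0,0],"angular": [0,0,0]}]'

```text
time: 19.85
tcp_pos: [0.5115, -0.0095, 0.0398]
orientation: [180.0, 0.0, -172.8]
force: [-1.5, 1.2, 3.9]
grip_width: 0.0398
```

```bash
python3 - <<'E'
from chk import *
wo('w22',np.eye(4))
[snap(n,n+'22') for n in ('scene','side')]
T=Tz(*ap(Tz(*ST),(.003,0,0))[0][:2],ST[2])
ovl(T,'',('scene22','side22'),'t22o',((170,310,280,440),(120,260,230,390)))
tgt(-.095,-.0005,.0395)
E
```

```text
[-1.5  1.2  3.9] [0.16 0.24 0.16] 0.0398 st [-0.1122 -0.0009] 0.0398 yaw [ 1.7997e+02  5.0000e-02 -1.7278e+02] 19.85
travel [-1.73, 0.04, 0.03] angular [0.0007, 0.0016, 0.0003] dist mm 17 deg 0.1
```

View pics/t22o.png

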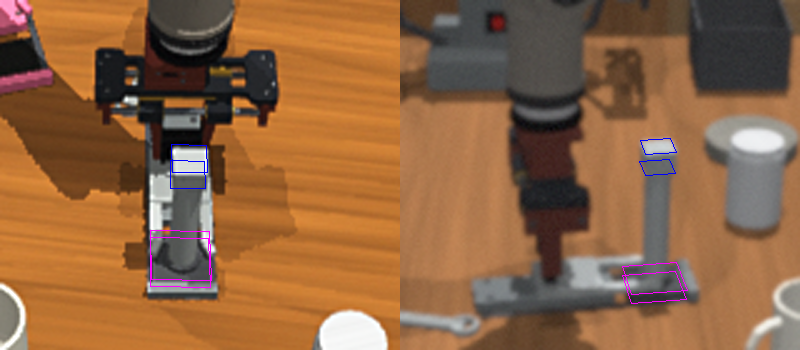

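Post unmoved, tines over the foot. Push through the detent.

Request:
servo_tool --series '[{"travel": [-0.4,0,0],"angular": [0,0,0]},{"travel": [-0.8,0,0],"angular": [0,0,0]},{"travel": [-1.2,0,0],"angular": [0,0,0]},{"travel": [-1.5,0,0],"angular": [0,0,0]},{"travel": [-1.8,0,0],"angular": [0,0,0]},{"travel": [-1.9,0,0],"angular": [0,0,0]},{"travel": [-1.9,0,0],"angular": [0,0,0]}]'

```text
time: 20.58
tcp_pos: [0.5299, -0.0071, 0.0398]
orientation: [180.0, 0.0, -172.8]
force: [-2.6, 1.6, 4.6]
grip_width: 0.0397
```

```bash
python3 - <<'E'
from chk import *
wo('w23',np.eye(4))
E
```

```text
[-2.6  1.6  4.6] [0.14 0.5  0.17] 0.0397 st [-0.0936 -0.0008] 0.0398 yaw [ 1.7997e+02  4.0000e-02 -1.7278e+02] 20.5833
```

Request:
servo_tool --series '[{"travel": [-0.15,0,0],"angular": [0,0,0]},{"travel": [-0.3,0,0],"angular": [0,0,0]},{"travel": [-0.3,0,0],"angular": [0,0,0]}]'

```text
time: 20.88
tcp_pos: [0.53, -0.007, 0.0397]
orientation: [-180.0, -0.3, -172.8]
force: [-12.5, -0.6, 15.4]
grip_width: 0.0399
```

Request:
servo_tool --series '[{"travel": [-0.3,0,0],"angular": [0,0,0]},{"travel": [-0.4,0,-0.1],"angular": [0,0,0]},{"travel": [-0.4,0,-0.1],"angular": [0,0,0]}]'

```text
time: 21.13
tcp_pos: [0.5301, -0.0071, 0.0397]
orientation: [-179.9, -0.7, -172.8]
force: [-12.3, -0.5, 8.6]
grip_width: 0.0399
```

```bash
python3 - <<'E'
from chk import *
wo('w24',np.eye(4))
E
```

```text
[-12.3  -0.5   8.6] [0.22 2.03 0.12] 0.0399 st [-0.0935 -0.0009] 0.0397 yaw [-179.91   -0.7  -172.78] 21.1333
```

End stop reached (force rises to 12 N with no movement). Relax, open, rise.

Request:
servo_tool --series '[{"travel": [0.03,0,0],"angular": [0,0,0]},{"travel": [0.03,0,0],"angular": [0,0,0]}]'

```text
time: 21.35
tcp_pos: [0.5299, -0.0071, 0.0397]
orientation: [-179.9, -0.7, -172.8]
force: [-2.8, 0.4, 2.7]
grip_width: 0.0394
```

Request:
servo_tool --series '[{"travel": [0,0,0],"angular": [0,0,0]},{"travel": [0,0,0],"angular": [0,0,0]},{"travel": [0,0,0],"angular": [0,0,0]},{"travel": [0,0,0],"angular": [0,0,0]},{"travel": [0,0,0],"angular": [0,0,0]}]' --claw 1

```text
time: 21.77
tcp_pos: [0.5302, -0.0072, 0.0397]
orientation: [-179.9, -0.6, -172.8]
force: [-0.0, -0.2, 0.1]
grip_width: 0.0696
```

```bash
python3 - <<'E'
from chk import *
wo('w25',np.eye(4)); print(arm.get_obs()['qpos'].round(1)); row((.44,-.02,.16),(180,0,187.2));tgt(-.0935,-.0009,.12)
E
```

```text
[-0.  -0.2  0.1] [ 0.05 -0.14  0.02] 0.0696 st [-0.0934 -0.001 ] 0.0397 yaw [-179.92   -0.64 -172.8 ] 21.7667
[ 26.5  35.  -41.7 114.2  33.4  44.   61.9]
travel [9.23, -0.16, -11.93] angular [-0.0014, -0.0113, 0.0001] dist mm 151 deg 0.7
travel [0.09, -0.01, -8.03] angular [-0.0014, -0.0113, 0.0001] dist mm 80 deg 0.7
```

Request:
servo_tool --series '[{"travel": [0,0,-2],"angular": [0,-0.01,0]},{"travel": [0.1,0,-5],"angular": [0,-0.01,0]},{"travel": [0.1,0,-8.5],"angular": [0,-0.01,0]},{"travel": [0.1,0,-12],"angular": [0,-0.01,0]},{"travel": [0.1,0,-16],"angular": [0,-0.01,0]},{"travel": [0.1,0,-20],"angular": [0,-0.01,0]},{"travel": [0,0,-21],"angular": [0,-0.01,0]},{"travel": [0,0,-21],"angular": [0,-0.01,0]}]'

```text
time: 22.48
tcp_pos: [0.5346, -0.0062, 0.2532]
orientation: [-179.8, 0.3, -172.8]
force: [0.3, 0.6, 0.3]
grip_width: 0.088
```

```bash
python3 - <<'E'
from chk import *
T=Tz(*ap(Tz(*ST),(.003,0,0))[0][:2],ST[2])
wo('w26',T)
im=cv2.imread('pics/w26.png');cv2.imwrite('pics/w26z.png',cv2.resize(im[130:420,240:390],None,fx=2,fy=2,interpolation=cv2.INTER_CUBIC))
[snap(n,n+'26') for n in ('scene','side')]
ovl(T,'',('scene26','side26'),'t26o',((190,310,300,420),(150,270,240,360)),k=3.3)
E
```

```text
[0.3 0.6 0.3] [ 0.09 -0.11  0.02] 0.088 st [-0.0889 -0.0005] 0.2532 yaw [-179.83    0.31 -172.82] 22.4833
```

View pics/w26o.png

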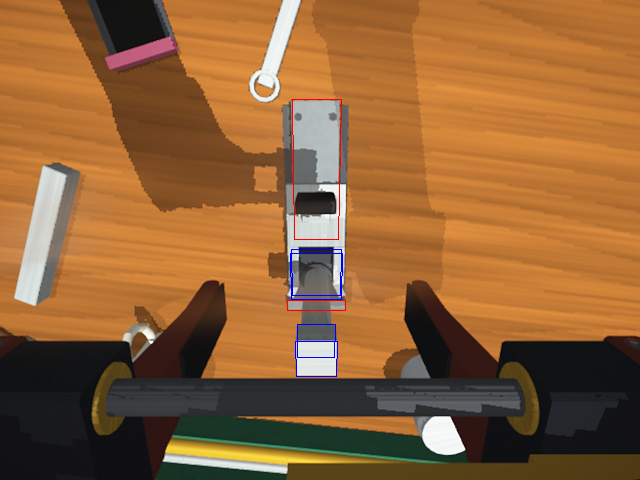

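View pics/t26o.png

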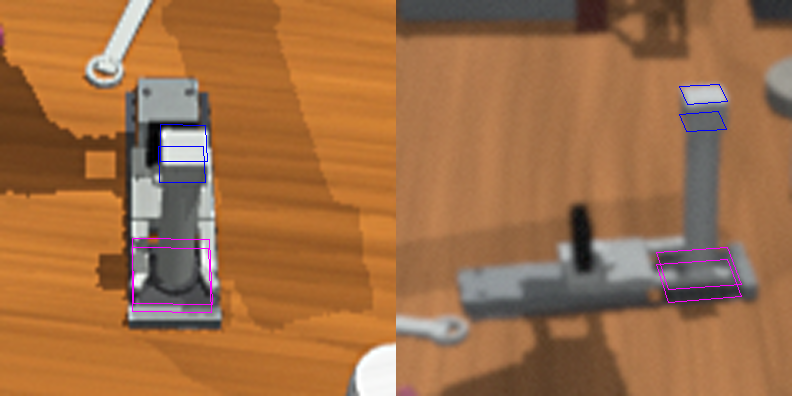

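```bash
python3 - <<'E'
from chk import *
im=cv2.imread('pics/w26.png');k=6;x0,y0=275,175
im=cv2.resize(im[y0:315,x0:357],None,fx=k,fy=k,interpolation=cv2.INTER_CUBIC)
im=im[:600*2]
o=arm.get_obs();C=cam('wrist',o)
def d(P,c,cl=True): cv2.polylines(im,[np.round((proj(C,ap(Tz(*ST),P))-[x0,y0]+.5)*k).astype(int)],cl,c,1)
d([(-.102,-.02,.071),(-.102,.02,.071),(-.088,.02,.071),(-.088,-.02,.071)],(0,255,0))
d([(.022,-.03,.024),(.022,.03,.024)],(0,0,255),False)
d([(-.04,-.03,.033),(-.04,.03,.033)],(0,255,255),False)
cv2.imwrite('pics/w26h.png',cv2.resize(im,None,fx=.71,fy=.71))
print(im.shape)
E
```

```text
(840, 492, 3)
```

View pics/w26h.png

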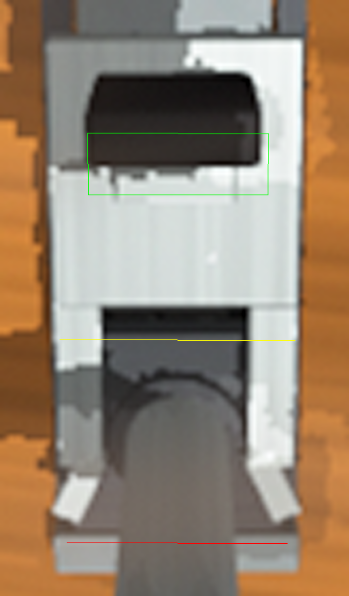

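The picture shows the shoe about 7 mm short: the tab's front top edge is at row 165 against 194 expected for home, and the tine tips are at 522 against 543. So it stopped at the detent and the grip slid along the tab. I'll push from behind with shut fingers.

```bash
python3 - <<'E'
from chk import *
tgt(-.134,-.001,.12);tgt(-.134,-.001,.041)
E
```

```text
travel [4.15, 0.02, 12.83] angular [-0.0015, -0.0035, -0.0001] dist mm 135 deg 0.2
travel [4.12, 0.03, 20.73] angular [-0.0015, -0.0035, -0.0001] dist mm 211 deg 0.2
```

Request:
servo_tool --series '[{"travel": [2,0,3],"angular": [-0.002,-0.003,0]},{"travel": [4.1,0,6],"angular": [-0.002,-0.003,0]},{"travel": [4.1,0,9.5],"angular": [-0.002,-0.003,0]},{"travel": [4.1,0,12.5],"angular": [-0.002,-0.003,0]},{"travel": [4.1,0,12.8],"angular": [-0.002,-0.003,0]},{"travel": [4.1,0,12.8],"angular": [-0.002,-0.003,0]},{"travel": [4.1,0,12.8],"angular": [-0.002,-0.003,0]},{"travel": [4.1,0,12.8],"angular": [-0.002,-0.003,0]}]' --claw -1

```text
time: 23.3
tcp_pos: [0.4915, -0.012, 0.1216]
orientation: [180.0, 0.1, -172.8]
force: [-0.1, -0.0, -0.3]
grip_width: 0.0381
```

```bash
python3 - <<'E'
from chk import *
wo('w27',np.eye(4));tgt(-.134,-.001,.041)
E
```

```text
[-0.1 -0.  -0.3] [ 0.09 -0.11 -0.02] 0.0381 st [-0.1323 -0.0009] 0.1216 yaw [ 1.7997e+02  9.0000e-02 -1.7279e+02] 23.3
travel [0.19, -0.0, 8.07] angular [0.0003, 0.002, -0.0] dist mm 81 deg 0.1
```

View pics/w27.png

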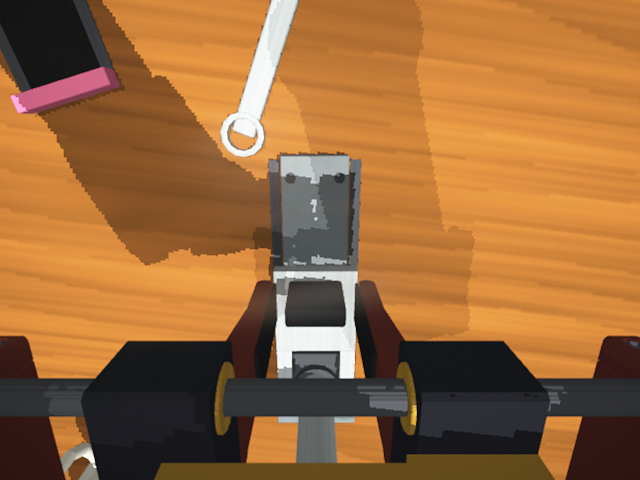

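```bash
python3 - <<'E'
from chk import *
o=arm.get_obs();C=cam('wrist',o)
for uv in ((290,280),(342,280),(316,308)): print(stf(onz(C,uv,.071)).round(4))
E
```

```text
[-0.1217 -0.0166]
[-0.1217  0.016 ]
[-0.1021 -0.0002]
```

```bash
python3 - <<'E'
from chk import *
o=arm.get_obs();C=cam('wrist',o)
im=cv2.imread('pics/w27.png');cv2.imwrite('pics/w27z.png',cv2.resize(im[255:355,265:365],None,fx=6,fy=6,interpolation=cv2.INTER_CUBIC))
for t in (0,-.007):
  print(t,{k:((proj(C,ap(Tz(*ST),(x+t,0,z)))[0]-[265,255])*6).round() for k,x,z in (('rearbase',-.102,.033),('reartop',-.102,.071),('fronttop',-.088,.071),('shoefront',-.04,.033))})
E
```

```text
0 {'rearbase': array([307., 171.]), 'reartop': array([308., 319.]), 'fronttop': array([308., 434.]), 'shoefront': array([306., 600.])}
-0.007 {'rearbase': array([307., 118.]), 'reartop': array([308., 260.]), 'fronttop': array([308., 377.]), 'shoefront': array([306., 554.])}
```

View pics/w27z.png

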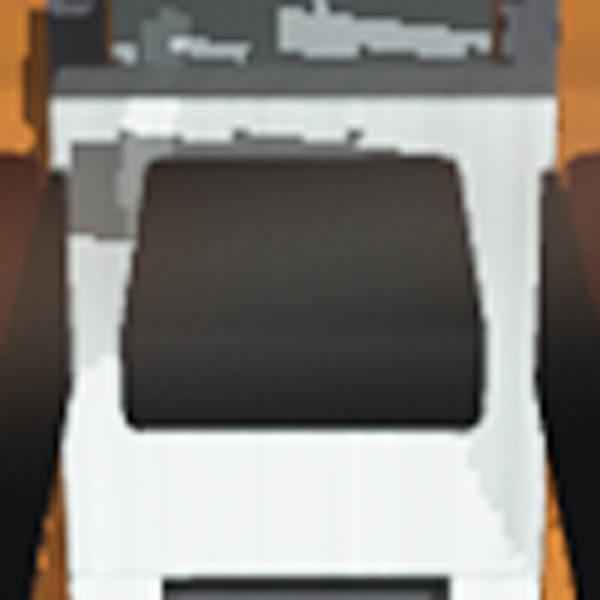

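That earlier comparison used a robot pose read after the arm had settled further. With a matching pose, the tab and shoe front sit within 1–3 mm of home. I'll still push from behind with shut fingers to confirm.

Request:
servo_tool --series '[{"travel": [0.3,0,0],"angular": [0,0.002,0]},{"travel": [0.4,0,1],"angular": [0,0.002,0]},{"travel": [0.4,0,2],"angular": [0,0.002,0]},{"travel": [0.4,0,3.5],"angular": [0,0.002,0]},{"travel": [0.4,0,5],"angular": [0,0.002,0]},{"travel": [0.4,0,6.5],"angular": [0,0.002,0]},{"travel": [0.4,0,7.8],"angular": [0,0.002,0]},{"travel": [0.4,0,7.8],"angular": [0,0.002,0]}]'

```text
time: 24.02
tcp_pos: [0.4857, -0.0128, 0.041]
orientation: [179.9, -0.3, -172.8]
force: [-0.7, 0.4, -0.1]
grip_width: 0.0009
```

```bash
python3 - <<'E'
from chk import *
wo('w28',np.eye(4));tgt(-.112,-.001,.042)
E
```

```text
[-0.7  0.4 -0.1] [ 0.08 -0.1   0.03] 0.0009 st [-0.1383 -0.0009] 0.041 yaw [ 179.94   -0.26 -172.79] 24.0167
travel [-2.55, -0.02, 0.01] angular [0.0009, -0.0032, 0.0004] dist mm 25 deg 0.2
```

View pics/w28.png

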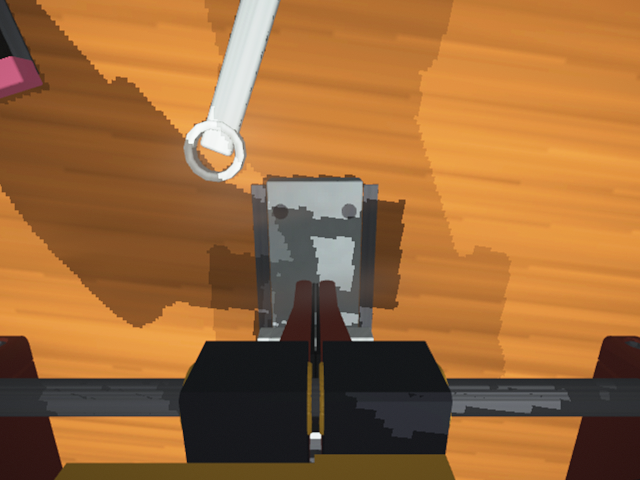

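Request:
servo_tool --series '[{"travel": [-0.5,0,0],"angular": [0,-0.003,0]},{"travel": [-1.0,0,0],"angular": [0,-0.003,0]},{"travel": [-1.5,0,0],"angular": [0,-0.003,0]},{"travel": [-1.9,0,0],"angular": [0,-0.003,0]},{"travel": [-2.3,0,0],"angular": [0,-0.003,0]},{"travel": [-2.5,0,0],"angular": [0,-0.003,0]},{"travel": [-2.7,0,0],"angular": [0,-0.003,0]},{"travel": [-2.7,0,0],"angular": [0,-0.003,0]}]'

```text
time: 24.73
tcp_pos: [0.5113, -0.0095, 0.0417]
orientation: [180.0, -0.3, -172.8]
force: [-5.6, -0.7, 4.8]
grip_width: 0.0004
```

```bash
python3 - <<'E'
from chk import *
wo('w29',np.eye(4))
E
```

```text
[-5.6 -0.7  4.8] [-0.12  0.99 -0.04] 0.0004 st [-0.1124 -0.0009] 0.0417 yaw [ 180.     -0.25 -172.78] 24.7333
```

Contact is at tool −0.112, so the tab centre is at about −0.095 (home). One firmer push to confirm it doesn't move.

Request:
servo_tool --series '[{"travel": [-0.3,0,0],"angular": [0,0,0]},{"travel": [-0.6,0,0],"angular": [0,0,0]},{"travel": [-0.6,0,0],"angular": [0,0,0]}]'

```text
time: 25.03
tcp_pos: [0.5111, -0.0097, 0.0406]
orientation: [-179.9, -0.9, -172.8]
force: [-17.2, -1.8, 11.9]
grip_width: 0.0004
```

```bash
python3 - <<'E'
from chk import *
wo('w30',np.eye(4))
E
```

```text
[-17.2  -1.8  11.9] [-0.22  3.13  0.  ] 0.0004 st [-0.1126 -0.0011] 0.0406 yaw [-179.88   -0.94 -172.77] 25.0333
```

At 17 N nothing moves, so it's hard on the end stop. Back off and rise clear.

Request:
servo_tool --series '[{"travel": [0.3,0,0],"angular": [0,-0.01,0]},{"travel": [1.0,0,0],"angular": [0,-0.014,0]},{"travel": [2.0,0,-1],"angular": [0,-0.014,0]},{"travel": [2.0,0,-4],"angular": [0,-0.014,0]},{"travel": [2.0,0,-8],"angular": [0,-0.014,0]},{"travel": [2.0,0,-12],"angular": [0,-0.014,0]},{"travel": [2.0,0,-16],"angular": [0,-0.014,0]},{"travel": [2.0,0,-20],"angular": [0,-0.014,0]}]'

```text
time: 25.75
tcp_pos: [0.4942, -0.0112, 0.2429]
orientation: [-179.9, -0.1, -172.7]
force: [0.9, -1.8, -0.6]
grip_width: 0.0007
```

Request:
servo_tool --series '[{"travel": [0,0,0],"angular": [0,0,0]},{"travel": [0,0,0],"angular": [0,0,0]},{"travel": [0,0,0],"angular": [0,0,0]},{"travel": [0,0,0],"angular": [0,0,0]}]'

```text
time: 26.08
tcp_pos: [0.4933, -0.0116, 0.2415]
orientation: [-179.9, -0.2, -172.7]
force: [-0.7, -0.2, -1.4]
grip_width: 0.0003
```

```bash
python3 - <<'E'
from chk import *
T=Tz(*ap(Tz(*ST),(.003,0,0))[0][:2],ST[2])
o,im=snap('wrist','w31');C=cam('wrist',o);x0,y0,k=240,130,4
z=cv2.resize(im[y0:y0+150+130,x0:x0+150],None,fx=k,fy=k,interpolation=cv2.INTER_CUBIC)
def d(P,c,cl=True): cv2.polylines(z,[np.round((proj(C,ap(Tz(*ST),P))-[x0,y0])*k).astype(int)],cl,c,1)
d([(-.102,-.02,.071),(-.102,.02,.071),(-.088,.02,.071),(-.088,-.02,.071)],(0,255,0))
d([(.022,-.03,.024),(.022,.03,.024)],(0,0,255),False)
d([(-.04,-.03,.033),(-.04,.03,.033)],(0,255,255),False)
d([(.033,-.035,.014),(.033,.035,.014),(.047,.035,.014),(.047,-.035,.014)],(0,0,255))
cv2.imwrite('pics/w31h.png',cv2.resize(z,None,fx=.53,fy=.53,interpolation=cv2.INTER_AREA))
[snap(n,n+'31') for n in ('scene','side')]
ovl(T,'',('scene31','side31'),'t31o',((190,310,300,420),(150,270,240,360)),k=3.3)
print(o['tcp_pos'],o['force'],o['joint_velocities'].round(1))
E
```

```text
[ 0.49326087 -0.01164021  0.24149689] [-0.70172221 -0.20560984 -1.37823634] [-0.3  0.6  0.1  0.1 -0.3  0.3  0.1]
```

View pics/w31h.png

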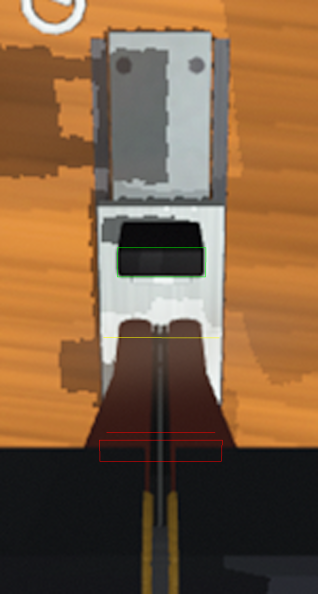

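View pics/t31o.png

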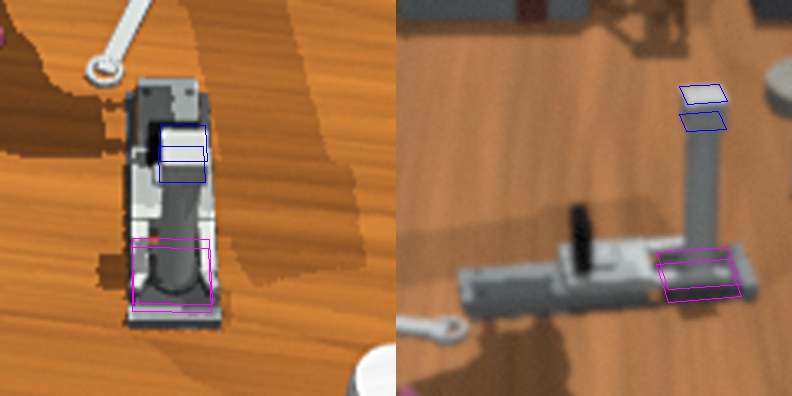

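View pics/scene31.png

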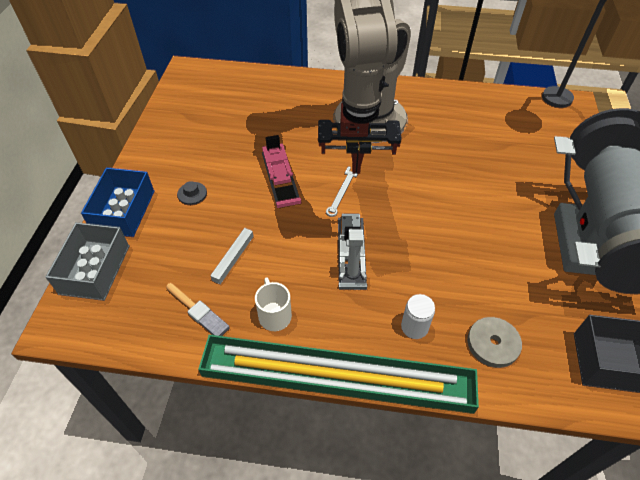

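The tab top lies exactly on the home outline. The post stands upright against the stop with a tine on each side, and the bar, can, mug and flange are where they were. Handing in.

```bash
python3 - <<'E'
from workcell import arm
print(arm.sign_off(), arm.get_obs()['time'])
E
```

```text
the job is handed in; nothing more can be done
the job is handed in; nothing more can be done
```

The post is standing upright in the bay against the stop bar, and the forked shoe is home over the foot on both sides of the column. I handed the job in at about 26 s of the 64 s allowed.

**What I did**
- I gripped the post's head lightly and swung it up about the foot edge, which stayed on the bench.
- I re-gripped the upright head and moved the post into the bay from its open +y side. The foot was carried about 1 mm clear of the bench rather than strictly slid.
- I pushed the foot up to the stop bar until I felt about 3 N, then lowered and released it.
- I gripped the shoe's tab, pushed it to its end stop, then pushed it again from behind with shut fingers.

**Last checks**
- **Shoe:** a 17 N push did not move it. The contact position puts the tab at station x of about −95 mm, which is home, and the final wrist picture agrees.
- **Post:** scene and side views show it upright and square, with a tine on each side. After release, the foot was within about 1 mm of the stop bar. The fingers hid the foot in the last wrist picture, so the check of the foot after the shoe went home rests on those two views.
- **Bar, can, mug and flange:** in the final scene picture they are where they started; I judged this by eye.

**Disagreements**
- One overlay suggested the shoe was 7 mm short. I had paired that picture with a robot pose read later. A picture with a matching pose put it within 1–3 mm of home, and the second push confirmed it.
- When the foot touched the stop bar, the arm read about 2 mm further along x than my fit of the station predicts. I relied on the contact force rather than the fitted position.

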